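# Clear the bond tester stage and tip the workholder onto its pad

### The arm

A 7-joint arm with a two-finger parallel gripper is mounted at the origin on the work surface. World frame = base frame: x ahead of the robot, y to its left, z up, the work surface at z = 0. Lengths are in m, angles in rad, forces in N, time in s.
With the tool pointing down it reaches from about 0.4 to 0.875 m from the base axis. Payload 19.3 kg.
Tool frame: the origin (TCP) lies at the very end of the fingers, on their centre line; the grasp point (between the pads) lies 19 mm behind it; z points along the fingers, y is the line along which they close (so a half turn about z gives the same grasp; the last joint's range is limited). The gripper opens to 85 mm and grips with 20 to 120 N. Pads are 22 mm wide; open, the fingers measure 114 mm over their backs; the gripper's body (76 mm by 85 mm) begins 54 mm behind the grasp point. The pads swing forward as they close: fully open they stand 13 mm farther back than shut.
Start: joints at [1.264, 0.521, -0.036, 1.599, 0.021, 1.021, -0.113], TCP at [0.147, -0.608, 0.231] pointing down, gripper open.
Joint ranges: [-2.91, 2.91], [-0.3, 2.13], [-1.5, 1.42], [0.17, 2.43], [-1.26, 4.41], [0.16, 1.93], [-2.52, 2.52]. Speed limits (rad/s): [1.89, 1.89, 2.39, 2.39, 3.01, 3.01, 3.01].

### API

Orientations are given as [roll, pitch, yaw] about the fixed x, y, z axes, in that order (R = Rz(yaw) Ry(pitch) Rx(roll)).
In Python, from workcell import monitor, optics, job_done gives the robot as it stands.
- The arm moves only by the shell command python3 -m handwheel 'ROWS' [FORCE]. ROWS is JSON, a list of rows, each an object of numbers: "dx", "dy", "dz": the shift along the tool's x, y, z in cm; "wx", "wy", "wz": the turn, a rotation vector about the tool's x, y, z in rad; "claw": the opening in per cent of the stroke, from 0 (shut) to 100 (fully open). A call has 1 to 8 rows; each row shifts and turns the commanded pose from where the row before left it, along the tool's axes as they then stand; what a row does not reach is not made up. A row lasts 1/8 s, in which the tool goes at most 62.5 mm and 10.7 degrees, less where a joint would pass 70% of its speed; a pose out of reach is approached as far as the arm can. A call with a gripper value outside its range is refused whole. The fingers move at their own pace and stop on an object; FORCE is the grip in N (left out, the last holds). Time passes only in rows, so rows that do not move let the fingers close. It gives the time, the measured TCP pose, the force, the opening and the grip force at its end, in the units of the state.
- monitor.observe(): the state, without advancing time (a new reading comes with each control period).
- optics.grab_frame(name): name is "scene" or "top" or "wrist"; returns a dict with "frame" (480x640x3 uint8, blue, green, red), "fovy" (degrees; the focal length in pixels is half the picture's height over the tangent of half this angle, whatever the lens; pixels are square), "cx", "cy" (the principal point, pixels), "R" (3x3) and "t" (3): a world point X has camera coordinates R X + t. Camera axes: x right, y down, z forward; pixel columns grow to the right and rows downward; lengths in m; the calibration is good to about 2 mm. A picture is of the moment at which its call begins. There is no depth.
- job_done(): hands the job in; it is judged then, once.
Trained networks look in the newest picture that a camera, given by its name, has taken for a name from the list of things; names that differ only in an ending like _2 or _b are one class to them, and where a whole thing is asked for, a point or a joint stands for the part that bears it (a point fixed in the world has none). Each returns a list of dicts, best first, with "p" (0 to 1); they miss things now and then, are a little off and sometimes report something else, mostly with a low value. They report only what shows in the picture. A call takes as long as a camera call.
- optics.masks_of(name, camera): "region" (480x640 bool, what is visible of it) and "rect" ([left, top, width, height] in pixels, round what is visible of it).
The state is a dict: "clock": time; "qpos": joint angles; "qd": joint speeds; "joint_efforts": joint torques, N m; "position": TCP position; "tool_rot": TCP orientation; "force": force on the tool from outside, world axes, zero at the start; "moment": the same for the moment, N m; "grip_width": finger opening in m; "finger_force": force on a finger pad.
Only numpy, scipy, OpenCV 4.12 (cv2) and the standard library are available. Lean on these libraries where they do the work, as an engineer would, in place of code of your own. Each camera call takes 0.05 s, during which the arm holds its last target. There are 200 camera calls.

### The job

First clear the tester's stage: stand the brass weight and the blue cartridge upright in the tray with the green floor, set down rather than dropped. Then tip the standing workholder block over, without lifting it (push high on its brass face), so that it comes to lie on the stage plate on its black rubber pad with the brass clamp face up. Do not touch the optics head overhanging the stage, do not let the block hit the weight or the cartridge, and leave everything else where it is.

Things in the scene. Friction and masses are not known exactly. Their poses are not given: they have to be found in the camera images.
- tester: Fixed bond tester. Origin on the table under the middle of the head's front lower edge; x away from the robot, y left, z up. Aluminium stage plate, top 12 mm above the table, x -70 to 190 mm, y -190 to 200 mm. White column at the left: y 255 to 375, x 55 to 225, 420 mm tall, on a 30 mm high foot y 240 to 390, x 40 to 240 mm
- head: White optics head overhanging the stage from the column, fixed; same origin and axes as the tester. A beam x 0 to 90 mm, y -170 to 375 mm, underside 270 and top 350 mm above the table, with a microscope on top (x 50 to 230, y 105 to 215 mm, up to 500 mm). A thin brass tool (look only) hangs 44 mm below it at x 70, y 0. Not to be touched
- block: Aluminium workholder block standing on end on the stage plate just under or before the head's front edge: 40 (x) by 56 (y) by 100 mm (z, up), 0.4 to 0.65 kg, loose. Origin: centre of its present underside. +x side: black rubber pad face; -x side: brass clamp face with a copper strip. Its +x points away from the robot, turned up to 1.3 rad either way
- block_push (a point): Point high on the block's brass face, on its centre line, 88 mm above the plate. Pushed here horizontally along the block's +x, at 1 to 3 N, the block tips about its lower pad edge and falls over by itself after 35 to 40 mm of travel
- block_mid (a point): Centre of the workholder block (62 mm above the table while it stands, 32 mm once it lies on the pad face on the plate)
- weight: Brass calibration weight, upright cylinder, diameter 36 mm, height 50 mm (straight to 44 mm, then a cone), 0.17 to 0.33 kg, loose, standing on the stage plate under the head to one side of the block. Origin: centre of the underside
- cartridge: Blue test-tool cartridge, upright cylinder, diameter 32 mm, height 66 mm (straight to 58 mm, then a cone), 0.12 to 0.24 kg, loose, standing on the stage plate under the head to the other side of the block. Origin: centre of the underside
- tray: Fixed black tray with a green floor, 120 x 120 mm outside, walls 4 mm thick and 12 mm high, inner floor about 5 mm above the table. On the table, either left in front of the column or right of the stage. Origin: centre of the underside
- strip_box: White flat box 110 x 110 x 35 mm, loose on the table; it takes the place the tray does not have. Origin: centre of the underside
- lens_case: Small black round case, diameter 40, height 30 mm, loose on the table in front of the tester. Origin: centre of the underside
- spool: Orange spool (ring), diameter 32, height 22 mm, loose on the rear right of the stage plate. Origin: centre of the underside
- jar: Small amber jar, diameter 32, height 50 mm, loose on the rear left of the stage plate. Origin: centre of the underside
- screwdriver: Screwdriver 160 mm long lying on the table, right rear
- solvent: White bottle with a red cap, diameter 60, height 150 mm, standing on the table, right rear. Origin: centre of the underside

How it is judged:
On the way, in this order (a step that is already met when the one before it is completed fails the run):
1. the weight and the cartridge stand upright in the tray, released (x of weight in the frame of tray between -0.045 and 0.045 m and y of weight in the frame of tray between -0.045 and 0.045 m and z of each of weight, cartridge in the frame of tray below 0.012 m and angle between each of weight, cartridge's own z axis and vertical below 0.12 rad and linear speed of each of weight, cartridge below 0.03 m/s and contact force between the fingers and weight below 0.3 N and x of cartridge in the frame of tray between -0.045 and 0.045 m and y of cartridge in the frame of tray between -0.045 and 0.045 m and contact force between the fingers and cartridge below 0.3 N), for 0.2 s.
2. the block lies still on its rubber pad on the stage plate, brass face up (angle between block's own x axis and vertical above 3 rad and height (world z) of block_mid between 0.026 and 0.039 m and linear speed of block below 0.03 m/s and angular speed of block below 0.2 rad/s and contact force between the fingers and block below 0.3 N), for 0.2 s.
At the end, for the whole second after the job is handed in: The weight and the cartridge stand upright (within 0.12 rad) on the tray's floor, each centre within 45 mm of the tray's centre along both tray axes; the block lies at rest on the stage plate on its rubber pad face, brass face up (within 0.14 rad); all three are released (all of step 1 and all of step 2); the robot touches nothing.
It fails at once if the optics head is touched (contact force between any of the arm, the fingers and head above 2 N).
It fails at once if the block is lifted instead of tipped (height (world z) of block_mid above 0.085 m).
It fails at once if the weight or the cartridge is dropped: let go and falling faster than 0.6 m/s ((linear speed of weight above 0.6 m/s and contact force between anything else and weight below 0.05 N) or (linear speed of cartridge above 0.6 m/s and contact force between anything else and cartridge below 0.05 N)).
It fails at once if the block knocks the weight or the cartridge (contact force between block and weight above 0.5 N or contact force between block and cartridge above 0.5 N).
It fails at once if a bystander is disturbed (moved more than 20 mm) (distance of any of strip_box, lens_case, spool, jar, screwdriver, solvent from where it was at the start of the episode above 0.02 m).
It also fails if it takes over 72 s, if anything falls off the work surface, if the arm or the gripper's body presses on something with over 40 N, if the wrist force passes 120 N, or if a joint passes its speed limit or range.

## Working session

There is one attempt and no reset: what is moved stays moved. The work goes in short steps, Python scripts to look and compute and a shell command to move; the robot and the scene stay as the last step left them, time stands still between calls to the robot, and variables do not carry over. Pictures are saved under pics/ and viewed, at most 10 in all, crops included, and the job is handed in when it is done.

```bash
mkdir -p pics; ls
cat > h.py <<'E'
import numpy as np,cv2
from workcell import monitor, optics, job_done
def grab(c,save=None):
    f=optics.grab_frame(c)
    if save: cv2.imwrite('pics/'+save,f['frame'])
    return f
def K(f):
    F=240/np.tan(np.radians(f['fovy'])/2); return F
def ray(f,u,v):
    F=K(f);R=np.array(f['R']);t=np.array(f['t'])
    return -R.T@t, R.T@np.array([(u-f['cx'])/F,(v-f['cy'])/F,1])
def atz(f,u,v,z):
    o,d=ray(f,u,v); return o+d*(z-o[2])/d[2]
def proj(f,X):
    c=np.array(f['R'])@np.array(X)+np.array(f['t']);F=K(f)
    return F*c[:2]/c[2]+[f['cx'],f['cy']]
E
python3 - <<'E'
from h import *
s=monitor.observe();print(s)
for c in('scene','top'):
    f=grab(c,c+'0.png');print(c,f['fovy'],f['cx'],f['cy'],(-np.array(f['R']).T@f['t']).round(3),np.round(f['R'],3).tolist())
    for n in ['tester','head','block','weight','cartridge','tray','strip_box','lens_case','spool','jar']:
        print(n,[(round(m['p'],2),m['rect'],int(m['region'].sum())) for m in optics.masks_of(n,c)[:2]])
E
```

```text
pics
{'clock': 0.0, 'qpos': array([ 1.26377023,  0.52199924, -0.03633088,  1.60000056,  0.02118761,
        1.02110268, -0.11276918]), 'qd': array([ 1.27569875e-03,  1.94371784e-04,  1.08776164e-03, -2.35009731e-05,
       -1.23779879e-03, -1.47149889e-03, -1.11462071e-03]), 'joint_efforts': array([-1.19516029e-03, -9.27091670e+01,  1.97974026e+00, -3.69934058e+01,
        1.78511767e-02,  8.08464159e-03, -9.64827927e-05]), 'position': array([ 0.14652691, -0.60723476,  0.23073756]), 'tool_rot': array([-3.14046939e+00,  6.82609811e-05,  2.36843378e-01]), 'force': array([-0.04525167,  0.44123366, -0.21697194]), 'moment': array([ 0.00455676, -0.03052237,  0.02856736]), 'finger_force': 0.0, 'grip_width': 0.08523528174863663}
scene 50.427629072291715 321.4084443182574 234.76764223566607 [ 1.267 -0.117  0.936] [[0.075, 0.997, -0.013], [0.749, -0.065, -0.659], [-0.658, 0.04, -0.752]]
tester [(0.69, [266.8, 97.1, 357.3, 249.8], 56435)]
head [(0.9, [267.2, 96.8, 266.2, 112.4], 18715)]
block [(0.83, [330.5, 207.3, 26.9, 49.8], 1088), (0.43, [441.5, 198.6, 50.3, 16.8], 528)]
weight [(0.55, [288
[... 320 characters left out ...]
[(0.55, [275.3, 298.5, 17.4, 15.2], 218), (0.52, [268.8, 99.7, 356.8, 246.8], 56214)]
jar [(0.88, [423.6, 291.1, 15.8, 25.6], 338)]
top 53.27729563735456 321.579196295692 235.88643154821042 [ 0.477 -0.079  1.116] [[-0.006, -1.0, 0.016], [-0.999, 0.005, -0.051], [0.051, -0.016, -0.999]]
tester [(0.97, [3.4, 58.8, 368.2, 221.0], 45815)]
head [(0.88, [28.9, 56.9, 341.1, 185.8], 26281)]
block [(0.6, [272.5, 242.4, 26.0, 22.4], 486)]
weight []
cartridge []
tray [(0.8, [113.9, 295.6, 62.9, 55.0], 2885)]
strip_box [(0.81, [409.8, 227.1, 55.8, 48.8], 2466), (0.25, [214.5, 232.6, 16.6, 8.4], 106)]
lens_case [(0.7, [274.6, 290.0, 14.1, 14.5], 261)]
spool []
jar [(0.5, [209.3, 158.1, 12.5, 12.3], 191)]
```

View pics/scene0.png

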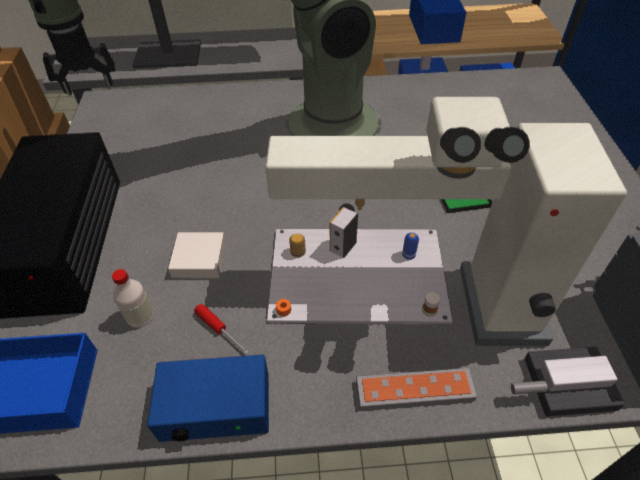

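View pics/top0.png

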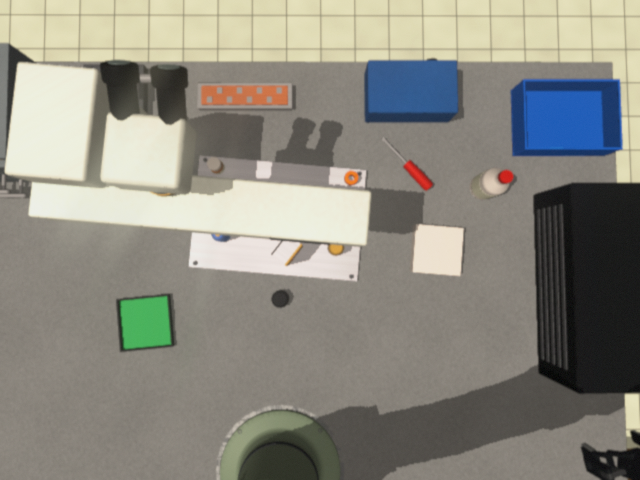

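The top view shows the stage with front corners near (190,267) and (357,280), the brass weight at (336,248), the cartridge at (220,237), the block at about (285,250) and the tray at (146,322), left front. The scene view shows the weight at (298,244), the block at (344,232) and the cartridge at (411,245).

Run:
```python
from h import *
T=grab('top');S=grab('scene')
pts={n:atz(T,*p,.012)[:2] for n,p in dict(FL=(190,267.5),FR=(357.5,280.5),RR=(366.5,170)).items()}
print(pts)
d=pts['FL']-pts['FR'];yaw=np.arctan2(d[1],d[0])-np.pi/2
c,s=np.cos(yaw),np.sin(yaw);R=np.array([[c,-s],[s,c]])
o=np.mean([pts['FL']-R@[-.07,.2],pts['FR']-R@[-.07,-.19],pts['RR']-R@[.19,-.19]],0)
print('len',np.linalg.norm(d),'yaw',yaw,'tester o',o)
def tf(p): return (R.T@(np.array(p)[:2]-o)).round(3)
# scene: bases: crop blowups
for n,p,z in [('weight top',(298,236),.06),('weight mid',(298,244.5),.037),('cart mid',(411,246),.045),('cart',(411,236),.078)]:
    X=atz(S,*p,z);print(n,X.round(3),tf(X))
X=atz(T,146,323,.005);print('tray',X,tf(X))
X=atz(T,281,298,.03);print('lens',X,tf(X))
A=cv2.resize(S['frame'][195:275,270:430],None,fx=5,fy=5,interpolation=cv2.INTER_CUBIC)
B=cv2.resize(T['frame'][225:285,190:350],None,fx=5,fy=5,interpolation=cv2.INTER_CUBIC)[:200]
cv2.imwrite('pics/crop.png',np.vstack([A[:400],B]))
```

```text
{'FL': array([0.46282756, 0.20539432]), 'FR': array([ 0.43075024, -0.17880873]), 'RR': array([ 0.68719744, -0.20221923])}
len 0.3855398037799565 yaw -0.0832973572253064 tester o [0.51530826 0.0026341 ]
weight top [ 0.5   -0.124  0.06 ] [-0.004 -0.128]
weight mid [ 0.506 -0.125  0.037] [ 0.002 -0.128]
cart mid [0.54  0.13  0.045] [0.014 0.129]
cart [0.538 0.127 0.078] [0.012 0.126]
tray [0.33646434 0.30646275 0.005     ] [-0.204  0.288]
lens [ 0.39326233 -0.00412908  0.03      ] [-0.121 -0.017]
```

View pics/crop.png

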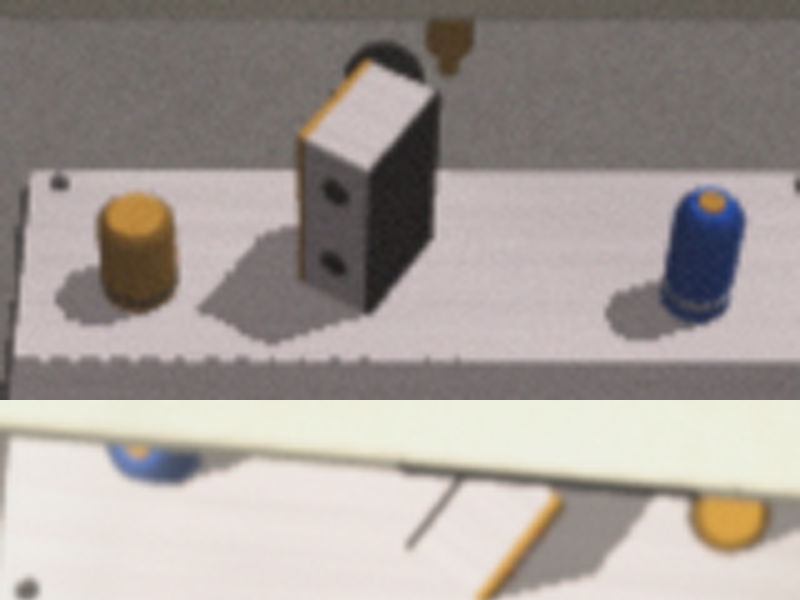

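Crop: the block's brass edge runs (375,60)–(300,138), its pad edge (440,95)–(370,170). It will fall towards +x/+y, the cartridge side.

```bash
cat >> h.py <<'E'
from scipy.spatial.transform import Rotation as Ro
def go(p,heading,tilt,flip=0,s=None):
    """increments (cm, rotvec) in present tool frame to TCP p, tool x along heading, tilted forward"""
    s=s or monitor.observe()
    R0=Ro.from_euler('xyz',s['tool_rot']); 
    Rt=Ro.from_euler('z',heading)*Ro.from_euler('x',np.pi)*Ro.from_euler('y',tilt)*Ro.from_euler('z',flip)
    d=R0.inv().apply(np.array(p)-s['position'])*100
    w=(R0.inv()*Rt).as_rotvec()
    dn=Rt.inv().apply(np.array(p)-s['position'])*100
    print('shift now-frame',d.round(2),'turn',w.round(3),'shift target-frame',dn.round(2),'| pos',s['position'].round(3),'t',round(s['clock'],2),'q',s['qpos'].round(2))
E
python3 - <<'E'
from h import *
S=grab('scene');T=grab('top')
q=lambda u,v:atz(S,270+u/5,195+v/5,.112)[:2]
a,b,c,d=q(375,60),q(300,138),q(440,95),q(370,170)
print('edges',[x.round(3) for x in(a,b,c,d)],'len',np.linalg.norm(a-b),np.linalg.norm(c-d),np.linalg.norm(a-c),np.linalg.norm(b-d))
for e in(a-b,c-d): print('yaw',np.arctan2(e[1],e[0])+np.pi/2, np.arctan2(-e[1],-e[0])+np.pi/2)
print('ctr',(a+b+c+d)/4)
tt=lambda u,v:atz(T,190+u/5,225+(v-400)/5,.112)[:2]
e=tt(485,600)-tt(560,495);print('top brass edge',tt(485,600),tt(560,495),np.arctan2(e[1],e[0])+np.pi/2)
print('w base',atz(S,270+138/5,195+300/5,.012),'c base',atz(S,270+695/5,195+308/5,.012))
print('w topc',atz(S,270+138/5,195+215/5,.062),'c top',atz(S,270+711/5,195+202/5,.078))
print('box corner',atz(T,560,390,.2),atz(T,535,190,.2))
go([.25,-.2,.35],-.3,0)
E
```

```text
edges [array([ 0.468, -0.014]), array([ 0.513, -0.052]), array([0.493, 0.012]), array([ 0.535, -0.023])] len 0.058468404265004735 0.05500662337267796 0.035858015738494474 0.03573268770787761
yaw 4.009254832984956 0.8676621793951633
yaw 4.00623230803307 0.8646396544432762
ctr [ 0.50217675 -0.01926466]
top brass edge [ 0.46818681 -0.02240882] [ 0.51198043 -0.05392226] 4.088636160339551
w base [ 0.5170315  -0.12808264  0.012     ] c base [0.54399817 0.12889703 0.012     ]
w topc [ 0.50811644 -0.12527049  0.062     ] c top [0.53653181 0.12977277 0.078     ]
box corner [ 0.22896122 -0.54511654  0.2       ] [ 0.6114725  -0.50822599  0.2       ]
shift now-frame [ 19.61 -37.19 -11.87] turn [-0.    -0.     0.537] shift target-frame [ -2.17 -41.99 -11.87] | pos [ 0.147 -0.608  0.231] t 1.3 q [ 1.26  0.52 -0.04  1.6   0.02  1.02 -0.11]
```

```bash
python3 -m handwheel '[{"dz":-6,"dx":-1},{"dz":-6,"dx":-1,"dy":-2},{"dy":-6},{"dy":-6}]'
python3 - <<'E'
from h import *
go([.42,-.11,.25],-.24,.7)
E
```

```text
shift now-frame [ 38.24 -41.96  -1.87] turn [-0.167  0.686  0.457] shift target-frame [ 12.47 -54.83   8.06] | pos [ 0.147 -0.608  0.231] t 1.3 q [ 1.26  0.52 -0.04  1.6   0.02  1.02 -0.11]schema error: expected keys dx, dy, dz, wx, wy, wz, claw
```

```bash
python3 -m handwheel '[{"dx":-1,"dy":0,"dz":-5,"wx":0,"wy":0,"wz":0,"claw":100},{"dx":-1,"dy":-2,"dz":-5,"wx":0,"wy":0,"wz":0,"claw":100},{"dx":3,"dy":-5,"dz":-2,"wx":0,"wy":0,"wz":0.1,"claw":100},{"dx":3,"dy":-5,"dz":0,"wx":0,"wy":0,"wz":0.1,"claw":100},{"dx":3,"dy":-5,"dz":0,"wx":0,"wy":0,"wz":0.1,"claw":100},{"dx":3,"dy":-5,"dz":0,"wx":0,"wy":0,"wz":0.1,"claw":100}]'
python3 - <<'E'
from h import *
go([.42,-.11,.25],-.24,.7)
E
```

```text
clock: 2.05
position: [0.2245, -0.3827, 0.3516]
tool_rot: [3.141, -0.0, -0.167]
force: [1.5, -0.3, 0.6]
grip_width: 0.0856
finger_force: 0.0
shift now-frame [ 14.74 -30.15  10.15] turn [-0.025  0.699  0.07 ] shift target-frame [  3.02 -31.14  15.83] | pos [ 0.224 -0.383  0.352] t 2.05 q [ 0.99  0.1  -0.09  1.88  0.01  1.16 -0.84]
```

```bash
python3 -m handwheel '[{"dx":3,"dy":-6,"dz":0,"wx":0,"wy":0,"wz":0.035,"claw":100},{"dx":3,"dy":-6,"dz":0,"wx":0,"wy":0,"wz":0.035,"claw":100},{"dx":2,"dy":-6,"dz":0,"wx":0,"wy":0,"wz":0,"claw":100},{"dx":2,"dy":-6,"dz":0,"wx":0,"wy":0.175,"wz":0,"claw":100},{"dx":2,"dy":-6,"dz":2,"wx":0,"wy":0.175,"wz":0,"claw":100},{"dx":0,"dy":0,"dz":3,"wx":0,"wy":0.175,"wz":0,"claw":100},{"dx":0,"dy":0,"dz":4,"wx":0,"wy":0.175,"wz":0,"claw":100}]'
python3 - <<'E'
from h import *
f=grab('wrist','w1.png')
for n in ['weight','block']:
  print(n,[(round(m['p'],2),m['rect']) for m in optics.masks_of(n,'wrist')[:2]])
w=np.array([.511,-.126]);h=-.24;u=np.array([np.cos(h),np.sin(h)])
g=np.r_[w,.044];t=g+np.r_[.019*np.sin(.7)*u,-.019*np.cos(.7)]
print(t); go(t,h,.7)
E
```

```text
clock: 2.92
position: [0.4202, -0.1424, 0.3002]
tool_rot: [3.117, -0.585, -0.242]
force: [-0.2, -3.1, -0.1]
grip_width: 0.0851
finger_force: 0.0
weight [(0.82, [256.6, 242.3, 35.7, 38.3])]
block [(0.82, [118.8, 245.1, 96.3, 75.3])]
[ 0.52288931 -0.12890951  0.029468  ]
shift now-frame [-6.76 -4.21 27.83] turn [0.023 0.121 0.005] shift target-frame [-10.1   -3.54  26.89] | pos [ 0.421 -0.14   0.3  ] t 3.08 q [ 0.46 -0.11 -0.3   2.38  0.15  0.29 -1.79]
```

View pics/w1.png

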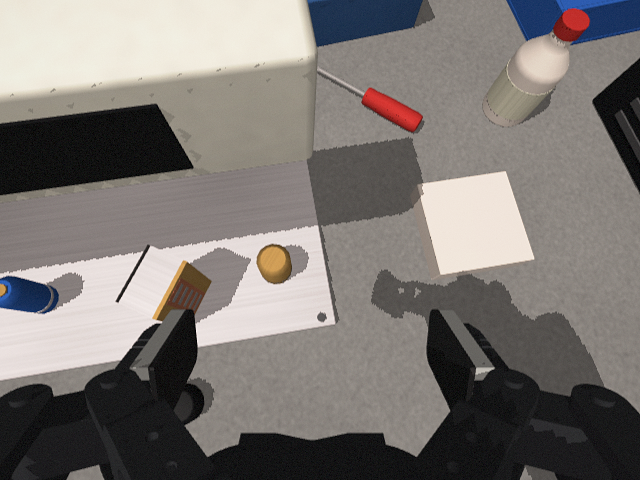

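The wrist view shows the weight at (274,263), the block's top and brass face around (165,280), the cartridge at (28,294), and the beam above (front lower edge around row 180). The fingers' path is clear.

Run:
```python
from h import *
f=grab('wrist')
print('w top',atz(f,274,257,.060), 'w ctr', atz(f,274.5,261.5,.04))
print('cart base', atz(f,45,299,.015),'tip',atz(f,2,294,.078))
for p in [(149,246),(118,300),(184,262),(153,319)]: print('blk',atz(f,*p,.112).round(3))
w=np.array([.511,-.126]);h=-.24;u=np.array([np.cos(h),np.sin(h)])
go([.46,-.114,.106],h,.7)
```

```text
w top [ 0.50561892 -0.12715506  0.06      ] w ctr [ 0.50548284 -0.12625075  0.04      ]
cart base [0.53116734 0.12854316 0.015     ] tip [0.52838471 0.13012692 0.078     ]
blk [ 0.53  -0.021  0.112]
blk [0.488 0.011 0.112]
blk [ 0.508 -0.049  0.112]
blk [ 0.465 -0.016  0.112]
shift now-frame [-8.08 -3.97 17.92] turn [0.023 0.121 0.004] shift target-frame [-10.2   -3.52  16.9 ] | pos [ 0.422 -0.141  0.301] t 3.12 q [ 0.46 -0.11 -0.31  2.38  0.14  0.29 -1.79]
```

```bash
python3 -m handwheel '[{"dx":-3,"dy":-0.8,"dz":3,"wx":0,"wy":0,"wz":0,"claw":75},{"dx":-3,"dy":-0.8,"dz":3,"wx":0,"wy":0.02,"wz":0,"claw":75},{"dx":-2,"dy":-0.8,"dz":3,"wx":0,"wy":0.05,"wz":0,"claw":75},{"dx":-2,"dy":-0.8,"dz":3,"wx":0,"wy":0.05,"wz":0,"claw":75},{"dx":0,"dy":-0.4,"dz":3,"wx":0.02,"wy":0,"wz":0,"claw":75},{"dx":0,"dy":0,"dz":0,"wx":0,"wy":0,"wz":0,"claw":75}]'
python3 - <<'E'
from h import *
f=grab('wrist','w2.png')
m=optics.masks_of('weight','wrist')
print([(round(x['p'],2),x['rect']) for x in m[:2]])
x=m[0]['rect'];print('w', atz(f,x[0]+x[2]/2,x[1]+x[3]/2,.04))
w=np.array([.508,-.126]);h=-.24;u=np.array([np.cos(h),np.sin(h)])
g=np.r_[w,.044];t=g+np.r_[.019*np.sin(.7)*u,-.019*np.cos(.7)]
go(t,h,.7); print(proj(f,g))
E
```

```text
clock: 3.88
position: [0.4213, -0.1568, 0.2633]
tool_rot: [3.059, -0.581, -0.226]
force: [0.3, 1.1, 0.8]
grip_width: 0.0641
finger_force: 0.0
[(0.79, [225.5, 235.5, 39.6, 44.5])]
w [ 0.50583448 -0.12862101  0.04      ]
shift now-frame [-5.33 -6.7  24.02] turn [0.072 0.118 0.02 ] shift target-frame [-8.26 -4.85 23.63] | pos [ 0.422 -0.155  0.263] t 3.98 q [ 0.96 -0.01 -0.81  2.42  0.67  0.2  -2.3 ]
[241.76755003 255.37348678]
```

View pics/w2.png

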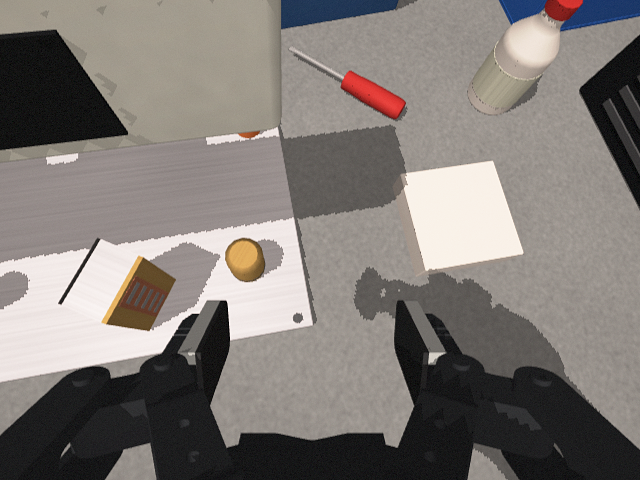

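The brass weight is centred near (245,260) and the screwdriver and spool are clear. The arm is at its elbow limit with the wrist unrolled. I worked out the planar kinematics, and a forward tilt here needs joint 5 at about π. So I'll go back to vertical, turn the tool half round, and swing the wrist around.

```bash
python3 -m handwheel '[{"dx":0,"dy":0,"dz":-2,"wx":0.04,"wy":-0.18,"wz":0,"claw":75},{"dx":0,"dy":0,"dz":0,"wx":0.04,"wy":-0.18,"wz":0,"claw":75},{"dx":0,"dy":0,"dz":0,"wx":0,"wy":-0.18,"wz":0,"claw":75},{"dx":0,"dy":0,"dz":0,"wx":0,"wy":-0.05,"wz":-0.1,"claw":75},{"dx":0,"dy":0,"dz":0,"wx":0,"wy":0,"wz":-0.18,"claw":75},{"dx":0,"dy":0,"dz":0,"wx":0,"wy":0,"wz":-0.18,"claw":75},{"dx":0,"dy":0,"dz":0,"wx":0,"wy":0,"wz":-0.18,"claw":75}]'
python3 - <<'E'
from h import *
go([.42,-.13,.25],-.24,0,np.pi)
E
```

```text
clock: 4.85
position: [0.4163, -0.1649, 0.2703]
tool_rot: [3.042, -0.048, 0.385]
force: [0.1, -0.7, -0.2]
grip_width: 0.0639
finger_force: 0.0
shift now-frame [ 1.55 -3.29  1.79] turn [ 0.101  0.106 -2.515] shift target-frame [0.47 3.48 2.03] | pos [ 0.416 -0.165  0.27 ] t 4.85 q [ 0.94  0.2  -0.84  2.04  0.28  0.89 -1.23]
```

```bash
python3 -m handwheel '[{"dx":0,"dy":0,"dz":0,"wx":0.08,"wy":0.05,"wz":-0.14,"claw":75},{"dx":0,"dy":0,"dz":0,"wx":0,"wy":0,"wz":-0.18,"claw":75},{"dx":0,"dy":0,"dz":0,"wx":0,"wy":0,"wz":-0.18,"claw":75},{"dx":0,"dy":0,"dz":0,"wx":0,"wy":0,"wz":-0.18,"claw":75},{"dx":0,"dy":0,"dz":0,"wx":0,"wy":0,"wz":-0.18,"claw":75},{"dx":0,"dy":0,"dz":0,"wx":0,"wy":0,"wz":-0.18,"claw":75},{"dx":0,"dy":0,"dz":0,"wx":0,"wy":0,"wz":-0.18,"claw":75},{"dx":0,"dy":0,"dz":0,"wx":0,"wy":0,"wz":-0.18,"claw":75}]'; python3 -m handwheel '[{"dx":0,"dy":0,"dz":0,"wx":0,"wy":0,"wz":-0.18,"claw":75},{"dx":0,"dy":0,"dz":0,"wx":0,"wy":0,"wz":-0.18,"claw":75},{"dx":0,"dy":0,"dz":0,"wx":0,"wy":0,"wz":-0.18,"claw":75},{"dx":0,"dy":0,"dz":0,"wx":0,"wy":0,"wz":-0.18,"claw":75},{"dx":0,"dy":0,"dz":0,"wx":0,"wy":0,"wz":-0.18,"claw":75},{"dx":0,"dy":0,"dz":0,"wx":0,"wy":0,"wz":-0.18,"claw":75}]'
python3 - <<'E'
from h import *
go([.42,-.13,.12],-.24,0,np.pi)
E
```

```text
clock: 5.85
position: [0.4162, -0.165, 0.2705]
tool_rot: [3.048, 0.003, 1.785]
force: [-1.0, 0.0, 0.0]
grip_width: 0.0642
finger_force: 0.0
clock: 6.6
position: [0.416, -0.1652, 0.2705]
tool_rot: [3.1, 0.084, 2.863]
force: [0.1, -0.0, 0.4]
grip_width: 0.0637
finger_force: 0.0
shift now-frame [ 1.84  2.87 15.09] turn [ 0.04   0.084 -0.036] shift target-frame [ 0.45  3.52 15.05] | pos [ 0.416 -0.165  0.271] t 6.6 q [ 1.39  0.44 -1.42  2.01  0.5   1.02  1.05]
```

```bash
cat > kin.py <<'E'
import numpy as np
from scipy.spatial.transform import Rotation as Ro
from scipy.optimize import least_squares
SG=np.array([-1,1,-1,1,-1,1,-1.])
LO=np.array([-2.91,-.3,-1.5,.17,-1.26,.16,-2.52]);HI=np.array([2.91,2.13,1.42,2.43,4.41,1.93,2.52])
P=[.33,.5244,.4266,.33]
def fk(q,P=P,extra=0):
    R=Ro.identity();p=np.zeros(3);L={0:P[0],2:P[1],4:P[2],6:P[3]}
    for i,a in enumerate('zyzyzyz'):
        R=R*Ro.from_euler(a,SG[i]*q[i])
        if i in L and i<6 or i==6: p=p+R.apply([0,0,L[i]])
    return p,R*Ro.from_euler('z',extra)
def err(q,p,R):
    a,b=fk(q); return np.r_[(a-p),.3*(b*R.inv()).as_rotvec()]
def step(q,p,R):  # min-norm DLS steps
    q=q.copy()
    for _ in range(3):
        e=err(q,p,R);J=np.array([(err(q+1e-5*d,p,R)-e)/1e-5 for d in np.eye(7)]).T
        q=np.clip(q-J.T@np.linalg.solve(J@J.T+1e-7*np.eye(6),e),LO,HI)
    return q
E
python3 - <<'E'
from kin import *
D=[([1.26377,.522,-.03633,1.6,.02119,1.0211,-.11277],[.14653,-.60723,.23074],[-3.14047,0,.23684]),
([.99,.1,-.09,1.88,.01,1.16,-.84],[.2245,-.3827,.3516],[3.141,0,-.167]),
([.96,-.01,-.81,2.42,.67,.2,-2.3],[.4213,-.1550,.2633],[3.059,-.581,-.226]),
([.94,.2,-.84,2.04,.28,.89,-1.23],[.4163,-.1649,.2703],[3.042,-.048,.385]),
([1.39,.44,-1.42,2.01,.5,1.02,1.05],[.416,-.1652,.2705],[3.1,.084,2.863])]
def res(x):
    r=[]
    for q,p,e in D:
        a,b=fk(q,x[:4],x[4]); r+=list(a-p)+list(.2*(b.inv()*Ro.from_euler('xyz',e)).as_rotvec())
    return r
for e0 in(1.57,-1.57,0,3.1):
    s=least_squares(res,[.33,.52,.43,.33,e0]);print(s.cost,s.x.round(4))
    if s.cost<1e-2: print(np.round(s.fun.reshape(-1,6),3))
E
```

```text
0.005562081475302159 [0.2593 0.6115 0.3865 0.3691 1.5743]
[[ 0.058  0.008 -0.013  0.     0.    -0.001]
 [ 0.031  0.054 -0.007  0.    -0.    -0.   ]
 [ 0.018  0.043  0.011  0.001  0.001 -0.001]
 [ 0.007  0.035  0.005  0.001 -0.001  0.001]
 [ 0.001 -0.002  0.003 -0.001  0.     0.001]]
0.005562081475302141 [ 0.2593  0.6115  0.3865  0.3691 -4.7089]
[[ 0.058  0.008 -0.013  0.     0.    -0.001]
 [ 0.031  0.054 -0.007  0.    -0.    -0.   ]
 [ 0.018  0.043  0.011  0.001  0.001 -0.001]
 [ 0.007  0.035  0.005  0.001 -0.001  0.001]
 [ 0.001 -0.002  0.003 -0.001  0.     0.001]]
0.005562081475302136 [0.2593 0.6115 0.3865 0.3691 1.5743]
[[ 0.058  0.008 -0.013  0.     0.    -0.001]
 [ 0.031  0.054 -0.007  0.    -0.    -0.   ]
 [ 0.018  0.043  0.011  0.001  0.001 -0.001]
 [ 0.007  0.035  0.005  0.001 -0.001  0.001]
 [ 0.001 -0.002  0.003 -0.001  0.     0.001]]
0.005562081475302133 [0.2593 0.6115 0.3865 0.3691 1.5743]
[[ 0.058  0.008 -0.013  0.     0.    -0.001]
 [ 0.031  0.054 -0.007  0.    -0.    -0.   ]
 [ 0.018  0.043  0.011  0.001  0.001 -0.001]
 [ 0.007  0.035  0.005  0.001 -0.001  0.001]
 [ 0.001 -0.002  0.003 -0.001  0.     0.001]]
```

```bash
python3 - <<'E'
s=open('kin.py').read()
a=s.index('P=[');b=s.index('def err')
s=s[:a]+'''P=[]
EX=np.pi/2
def fk(q,P=None,extra=EX):
    P=PF if P is None else np.asarray(P)
    R=Ro.identity();p=np.zeros(3);V={0:P[0:3],2:P[3:6],4:P[6:9],6:[0,0,P[9]],5:[P[10],P[11],0]}
    for i,a in enumerate('zyzyzyz'):
        R=R*Ro.from_euler(a,SG[i]*q[i])
        if i in V: p=p+R.apply(V[i])
    return p,R*Ro.from_euler('z',extra)
'''+s[b:]
s+='''
D=[([1.26377,.522,-.03633,1.6,.02119,1.0211,-.11277],[.14653,-.60723,.23074]),
([.99,.1,-.09,1.88,.01,1.16,-.84],[.2245,-.3827,.3516]),
([.46,-.11,-.3,2.38,.15,.29,-1.79],[.421,-.14,.3]),
([.96,-.01,-.81,2.42,.67,.2,-2.3],[.4220,-.1550,.2633]),
([.94,.2,-.84,2.04,.28,.89,-1.23],[.4163,-.1649,.2703]),
([1.39,.44,-1.42,2.01,.5,1.02,1.05],[.416,-.1652,.2705])]
X0=np.array([0,0,.33,0,0,.52,0,0,.43,.33,0,0])
def res(x):
    return np.concatenate([fk(q,x)[0]-p for q,p in D]+[.01*(x-X0)])
_s=least_squares(res,X0);PF=_s.x
'''
open('kin.py','w').write(s)
E
python3 -c "
import kin;print(kin.PF.round(3));print(kin._s.fun[:18].reshape(-1,3).round(4))"
```

```text
[ 0.002 -0.021  0.316 -0.005 -0.032  0.528 -0.002 -0.003  0.42   0.327
 -0.002 -0.003]
[[ 0.0008 -0.0002 -0.0001]
 [-0.0011  0.0014 -0.0017]
 [ 0.0008 -0.0018  0.0006]
 [-0.0015 -0.0002 -0.0009]
 [ 0.0017  0.001   0.0011]
 [ 0.0002 -0.0004  0.001 ]]
```

```bash
cat >> kin.py <<'E'
def Rt(h,t,f=0): return Ro.from_euler('z',h)*Ro.from_euler('x',np.pi)*Ro.from_euler('y',t)*Ro.from_euler('z',f)
def tcp(w,z,h,t): # grasp centre -> tcp
    return np.r_[w,z]+np.r_[.019*np.sin(t)*np.array([np.cos(h),np.sin(h)]),-.019*np.cos(t)]
def ik(p,R,q0,reg=.02):
    s=least_squares(lambda q:np.r_[err(q,p,R)*10,reg*(q-q0)],np.clip(q0,LO+.01,HI-.01),bounds=(LO+.03,HI-.03))
    return s.x,np.linalg.norm(err(s.x,p,R))
E
python3 - <<'E'
from kin import *
q=np.array([.94,.2,-.84,2.04,.28,.89,-1.23])
R=Ro.from_euler('xyz',[3.042,-.048,.385]);p=np.array([.4163,-.1649,.2703])
for i in range(14):
    R=R*Ro.from_rotvec([.006,.004,-.178]); q=step(q,p,R)
print('sim yaw',q.round(2),R.as_euler('xyz').round(2))
q0=np.array([1.39,.44,-1.42,2.01,.5,1.02,1.05])
rng=np.random.default_rng(0)
for nm,w,z in(('w',[.508,-.126],.044),('c',[.536,.129],.05)):
  for h in(-.24,.1):
    for t in(.5,.6):
      for f in(0,np.pi):
        best={}
        for k in range(12):
            s=q0 if k==0 else rng.uniform(LO,HI)
            x,e=ik(tcp(w,z,h,t),Rt(h,t,f),s,.003)
            if e<.004: best[tuple(x.round(2))]=np.abs(x-q0)[[2,4]].sum()
        b=sorted(best,key=lambda k:abs(k[2]))[:2]
        print(nm,h,t,round(f,1),[list(map(float,k)) for k in b])
E
```

```text
sim yaw [ 1.28  0.46 -1.38  1.97  0.55  1.12  0.98] [-3.11  0.02  2.88]Traceback (most recent call last):
  File "<stdin>", line 16, in <module>
  File "kin.py", line 38, in ik
    s=least_squares(lambda q:np.r_[err(q,p,R)*10,reg*(q-q0)],np.clip(q0,LO+.01,HI-.01),bounds=(LO+.03,HI-.03))
    return func(*args, **kwargs)
    raise ValueError("Initial guess is outside of provided bounds")
ValueError: Initial guess is outside of provided bounds
```

```bash
sed -i 's/LO+.01,HI-.01/LO+.04,HI-.04/' kin.py
python3 - <<'E'
from kin import *
q0=np.array([1.39,.44,-1.42,2.01,.5,1.02,1.05])
rng=np.random.default_rng(0)
for nm,w,z,hs in(('w',[.508,-.126],.044,(-.24,.1)),('c',[.536,.129],.05,(.1,-.2)),('tray',[.336,.306],.04,(-.24,.1,1.2))):
  for h in hs:
    for t in(.5,):
      for f in(0,np.pi):
        best={}
        for k in range(14):
            s=q0 if k==0 else rng.uniform(LO,HI)
            x,e=ik(tcp(w,z,h,t),Rt(h,t,f),s,.003)
            if e<.004: best[tuple(x.round(2))]=0
        b=sorted(best,key=lambda k:abs(k[2]))
        print(nm,h,t,round(f,1),[list(map(float,k)) for k in b[:2]+b[-1:]])
E
```

```text
w -0.24 0.5 0 [[0.29, 0.67, -0.22, 2.35, 2.69, 0.41, 1.95], [0.39, 0.69, -0.34, 2.35, 2.55, 0.45, 2.12], [-0.61, 1.11, 1.06, 2.38, 4.07, 0.92, 0.24]]
w -0.24 0.5 3.1 [[0.13, 0.67, -0.01, 2.35, 2.97, 0.38, -1.52], [0.2, 0.67, -0.11, 2.35, 2.84, 0.39, -1.36], [1.07, 1.28, -1.41, 2.33, 1.99, 1.24, -0.06]]
w 0.1 0.5 0 [[0.39, 0.68, -0.19, 2.31, 3.34, 0.31, 1.75], [0.41, 0.68, -0.21, 2.31, 3.3, 0.31, 1.78], [-0.56, 1.48, 1.39, 2.35, 4.17, 1.55, 0.37]]
w 0.1 0.5 3.1 [[0.45, 0.68, -0.26, 2.31, 3.21, 0.3, -1.26], [0.87, 0.82, -0.81, 2.31, 2.28, 0.45, -0.19], [1.21, 1.35, -1.47, 2.3, 1.93, 1.09, 0.44]]
c 0.1 0.5 0 [[-0.45, 0.67, 0.07, 2.29, 2.8, 0.31, 1.61], [-0.5, 0.67, 0.12, 2.29, 2.9, 0.3, 1.5], [-1.21, 1.45, 1.39, 2.31, 4.18, 1.2, -0.24]]
c 0.1 0.5 3.1 [[-0.68, 0.71, 0.36, 2.29, 3.35, 0.31, -2.14], [-0.05, 0.7, -0.45, 2.28, 2.2, 0.49, -0.82], [0.55, 1.33, -1.47, 2.26, 1.96, 1.38, -0.12]]
c -0.2 0.5 0 [[-0.43, 0.67, -0.09, 2.25, 2.03, 0.41, 2.04], [-0.68, 0.7, 0.25, 2.26, 2.41, 0.25, 1.6], [0.24, 0.93, -1.01, 2.23, 1.83, 1.03, 2.49]]
c -0.2 0.5 3.1 [[-0.31, 0.68, -0.24, 2.25, 1.95, 0.49, -0.99], [-0.83, 0.74, 0.44, 2.26, 2.95, 0.19, -2.12], [0.43, 1.3, -1.44, 2.22, 1.89, 1.51, -0.45]]
tray -0.24 0.5 0 [[-1.12, 0.68, -0.07, 2.34, 1.5, 0.54, 1.82], [-1.06, 0.68, -0.15, 2.33, 1.51, 0.59, 1.83], [-0.42, 0.95, -1.02, 2.3, 1.57, 1.25, 1.9]]
tray -0.24 0.5 3.1 [[-1.29, 0.7, 0.14, 2.34, 1.5, 0.4, -1.34], [-1.31, 0.7, 0.16, 2.34, 1.5, 0.39, -1.34], [-0.26, 1.22, -1.35, 2.3, 1.64, 1.65, -1.19]]
tray 0.1 0.5 0 [[-0.19, 1.2, -1.35, 2.4, 1.79, 1.55, 2.21], [-0.19, 1.2, -1.35, 2.4, 1.79, 1.55, 2.21]]
tray 0.1 0.5 3.1 [[-0.19, 1.2, -1.34, 2.4, 1.79, 1.54, -0.93], [-0.19, 1.21, -1.35, 2.4, 1.79, 1.55, -0.93], [-0.15, 1.34, -1.47, 2.4, 1.81, 1.72, -0.87]]
tray 1.2 0.5 0 []
tray 1.2 0.5 3.1 []
```

```bash
cat >> kin.py <<'E'
def mk(r,z,t,s,h=-.24,f=np.pi,az=-.243):
    # tilt t forward along h and s sideways(left+)
    R=Ro.from_euler('z',h)*Ro.from_rotvec([-s,-t,0])*Ro.from_euler('x',np.pi)*Ro.from_euler('z',f)
    return np.array([r*np.cos(az),r*np.sin(az),z]),R
def follow(q,wps,n=6,verbose=1):
    p,R=fk(q)
    for w in wps:
        p1,R1=w;dw=(R.inv()*R1).as_rotvec()
        for k in range(1,n+1):
            q=step(q,p+(p1-p)*k/n,R*Ro.from_rotvec(dw*k/n))
        p,R=p1,R1
        if verbose: print(q.round(2),'err',np.abs(err(q,p,R)).max().round(3))
    return q
E
python3 - <<'E'
from kin import *
q0=np.array([1.39,.44,-1.42,2.01,.5,1.02,1.05])
for sg in(1,-1):
    print('side',sg)
    follow(q0,[mk(.43,.15,0,0),mk(.43,.12,.1,sg*.4),mk(.46,.12,.35,sg*.4),mk(.49,.1,.5,sg*.25),mk(.51,.09,.5,0),mk(.533,.03,.5,0)])
p,R=mk(.5,.1,.5,0);print(R.apply([0,0,1]),(Rt(-.24,.5,np.pi).inv()*R).magnitude())
E
```

```text
side 1
[ 0.99  0.59 -1.16  2.14  0.72  0.89  0.72] err 0.0
[ 0.51  0.59 -0.92  2.21  1.04  1.05  0.2 ] err 0.0
[ 0.45  0.57 -0.87  2.33  1.36  0.98 -0.14] err 0.0
[ 0.55  0.61 -0.86  2.41  1.75  0.86 -0.4 ] err 0.0
[ 0.81  0.64 -0.9   2.38  1.97  0.57 -0.4 ] err 0.0
[ 0.78  0.83 -0.87  2.34  2.13  0.7  -0.47] err 0.0
side -1
[ 0.99  0.59 -1.16  2.14  0.72  0.89  0.72] err 0.0
[ 1.34  0.81 -1.29  2.2   0.67  0.63  1.  ] err 0.0
[ 1.29  0.69 -1.13  2.33  0.9   0.23  0.85] err 0.0
[ 1.13  0.71 -1.04  2.39  2.12  0.34 -0.37] err 0.0
[ 0.84  0.66 -0.94  2.38  1.95  0.61 -0.37] err 0.0
[ 0.81  0.85 -0.9   2.34  2.11  0.72 -0.44] err 0.0
[ 0.46568423 -0.11396071 -0.87758256] 3.108012608937942e-17
```

```bash
cat >> kin.py <<'E'
TO=np.array([.515,.0026,0]);TY=-.083
def clr(q):
    R=Ro.identity();p=np.zeros(3);pts=[p];V={0:PF[0:3],2:PF[3:6],4:PF[6:9],6:[0,0,PF[9]]}
    for i,a in enumerate('zyzyzyz'):
        R=R*Ro.from_euler(a,SG[i]*q[i])
        if i in V: p=p+R.apply(V[i]);pts.append(p)
    def dist(a,b,lo,hi):
        S=Ro.from_euler('z',-TY).apply(a+np.linspace(0,1,30)[:,None]*(b-a)-TO)
        return np.linalg.norm(np.maximum(np.maximum(np.array(lo)-S,S-np.array(hi)),0),axis=1).min()
    m=lambda a,b:min(dist(a,b,[0,-.17,.27],[.09,.375,.35]),dist(a,b,[.05,.105,.27],[.23,.215,.5]),dist(a,b,[.055,.255,0],[.225,.375,.42]))
    e,w,t=pts[2],pts[3],pts[4]
    return 'elbow %s forearm %.3f tool %.3f'%(e.round(2),m(e,w),m(w,t))
E
python3 - <<'E'
from kin import *
import kin
q=np.array([1.39,.44,-1.42,2.01,.5,1.02,1.05])
def run(q,L):
    for w in L:
        q=follow(q,[w],8,0);e=np.abs(err(q,*w)).max();print(q.round(2),'e%.3f'%e,clr(q))
    return q
print('pick w');q=run(q,[mk(.43,.15,0,0),mk(.43,.12,.1,.4),mk(.46,.12,.35,.4),mk(.49,.1,.5,.25),mk(.51,.09,.5,0),mk(.533,.03,.5,0)])
print('retract');q=run(q,[mk(.52,.08,.5,0),mk(.47,.13,.3,0),mk(.43,.16,.1,0)])
A=.74
print('tray');q=run(q,[mk(.43,.18,.1,0,az=.2),mk(.46,.18,.2,0,az=.7),mk(.47,.12,.5,0,az=.7),mk(.47,.03,.5,0,az=.7)])
print('leave');q=run(q,[mk(.46,.15,.3,0,az=.7),mk(.43,.16,.1,0,h=.0,az=.3)])
print('cart');q=run(q,[mk(.47,.13,.3,.1,h=.1,az=.2),mk(.51,.11,.5,0,h=.1,az=.23),mk(.557,.035,.5,0,h=.1,az=.234)])
E
```

```text
pick w
[ 0.99  0.59 -1.17  2.14  0.72  0.89  0.72] e0.000 elbow [ 0.14 -0.29  0.74] forearm 0.157 tool 0.092
[ 0.51  0.6  -0.92  2.21  1.04  1.05  0.2 ] e0.000 elbow [ 0.26 -0.19  0.74] forearm 0.125 tool 0.098
[ 0.45  0.57 -0.87  2.33  1.36  0.98 -0.14] e0.000 elbow [ 0.26 -0.17  0.75] forearm 0.159 tool 0.104
[ 0.55  0.61 -0.86  2.41  1.75  0.86 -0.4 ] e0.000 elbow [ 0.25 -0.21  0.74] forearm 0.175 tool 0.105
[ 0.81  0.64 -0.9   2.38  1.97  0.58 -0.4 ] e0.000 elbow [ 0.2  -0.28  0.72] forearm 0.169 tool 0.096
[ 0.79  0.84 -0.87  2.34  2.12  0.7  -0.46] e0.000 elbow [ 0.26 -0.32  0.65] forearm 0.144 tool 0.105
retract
[ 0.8   0.68 -0.89  2.36  1.99  0.6  -0.4 ] e0.000 elbow [ 0.21 -0.28  0.71] forearm 0.157 tool 0.092
[ 0.8   0.46 -0.87  2.3   1.11  0.45  0.37] e0.000 elbow [ 0.14 -0.21  0.78] forearm 0.174 tool 0.091
[ 0.97  0.46 -1.08  2.21  0.69  0.73  0.75] e0.000 elbow [ 0.12 -0.24  0.78] forearm 0.183 tool 0.102
tray
[ 0.51  0.43 -1.1   2.18  0.65  0.8   0.32] e0.000 elbow [ 0.2  -0.15  0.79] forearm 0.188 tool 0.112
[-0.14  0.46 -1.03  2.13  0.79  0.89 -0.34] e0.000 elbow [ 0.26 -0.    0.78] forearm 0.295 tool 0.204
[-0.52  0.56 -0.82  2.27  1.27  0.96 -0.95] e0.000 elbow [0.29 0.11 0.75] forearm 0.338 tool 0.230
[-0.59  0.78 -0.72  2.3   1.53  0.97 -1.22] e0.000 elbow [0.35 0.18 0.68] forearm 0.284 tool 0.235
leave
[-0.29  0.48 -0.93  2.2   0.98  0.85 -0.56] e0.000 elbow [0.27 0.03 0.77] forearm 0.306 tool 0.216
[ 0.4   0.47 -1.09  2.2   0.72  0.76  0.4 ] e0.000 elbow [ 0.23 -0.14  0.77] forearm 0.200 tool 0.128
cart
[ 0.26  0.48 -0.89  2.29  1.18  0.63  0.13] e0.000 elbow [ 0.24 -0.11  0.78] forearm 0.188 tool 0.105
[ 0.25  0.56 -0.85  2.37  1.83  0.58 -0.46] e0.000 elbow [ 0.28 -0.12  0.75] forearm 0.189 tool 0.102
[ 0.21  0.8  -0.8   2.28  2.02  0.7  -0.55] e0.000 elbow [ 0.38 -0.13  0.67] forearm 0.137 tool 0.098
```

```bash
cat > plan.py <<'E'
from kin import *
from workcell import monitor
def plan(wps,ns,s=None):
    s=s or monitor.observe();p=s['position'];R=Ro.from_euler('xyz',s['tool_rot']);q=s['qpos']
    print('at',p.round(3),s['tool_rot'].round(2),'t',round(s['clock'],2),'q',q.round(2))
    for (p1,R1),n in zip(wps,ns):
        p0,R0=p,R;dw=(R0.inv()*R1).as_rotvec()
        for k in range(1,n+1):
            Rn=R0*Ro.from_rotvec(dw*k/n);pn=p0+(p1-p0)*k/n
            d=(R.inv().apply(pn-p)*100).round(1);w=(R.inv()*Rn).as_rotvec().round(2)
            # integrate the rounded row
            p=p+R.apply(d/100);R=R*Ro.from_rotvec(w);q=step(q,p,R)
            print('d',d,'w',w)
        print('  ->',p.round(3),'q',q.round(2),clr(q))
E
python3 - <<'E'
from plan import *
plan([mk(.43,.15,0,0),mk(.43,.12,.1,.4),mk(.46,.12,.35,.4),mk(.49,.1,.5,.25),mk(.505,.09,.5,0)],[3,3,2,2,2])
E
```

```text
at [ 0.416 -0.165  0.271] [3.1  0.08 2.86] t 6.6 q [ 1.39  0.44 -1.42  2.01  0.5   1.02  1.05]
d [0.9 1.8 4. ] w [ 0.01  0.03 -0.01]
d [0.7 1.9 4.1] w [ 0.02  0.03 -0.01]
d [0.5 2.  4. ] w [ 0.01  0.02 -0.02]
  -> [ 0.418 -0.103  0.15 ] q [ 0.99  0.58 -1.16  2.14  0.72  0.88  0.73] elbow [ 0.14 -0.28  0.74] forearm 0.157 tool 0.092
d [ 0. -0.  1.] w [ 0.13 -0.03  0.  ]
d [0.1 0.1 1. ] w [ 0.14 -0.03  0.  ]
d [0.  0.3 1. ] w [ 0.13 -0.03  0.  ]
  -> [ 0.418 -0.103  0.12 ] q [ 0.5   0.59 -0.9   2.21  1.03  1.04  0.21] elbow [ 0.26 -0.19  0.74] forearm 0.123 tool 0.096
d [-1.5 -0.   0.1] w [ 0.   -0.12  0.03]
d [-1.4  0.   0.3] w [ 0.   -0.13  0.02]
  -> [ 0.446 -0.111  0.12 ] q [ 0.43  0.55 -0.84  2.34  1.36  0.95 -0.13] elbow [ 0.25 -0.17  0.75] forearm 0.160 tool 0.104
d [-1.1  0.5  1.4] w [-0.07 -0.07  0.03]
d [-0.9  0.4  1.5] w [-0.07 -0.07  0.03]
  -> [ 0.475 -0.118  0.1  ] q [ 0.52  0.6  -0.82  2.41  1.76  0.83 -0.42] elbow [ 0.25 -0.2   0.74] forearm 0.175 tool 0.106
d [-0.4  0.2  0.8] w [-0.12  0.    0.03]
d [-0.5  0.1  0.7] w [-0.12  0.    0.03]
  -> [ 0.49  -0.121  0.09 ] q [ 0.78  0.62 -0.86  2.39  2.    0.55 -0.45] elbow [ 0.2  -0.26  0.73] forearm 0.174 tool 0.101
```

```bash
python3 -m handwheel '[{"dx":0.9,"dy":1.8,"dz":4,"wx":0.01,"wy":0.03,"wz":-0.01,"claw":75},{"dx":0.7,"dy":1.9,"dz":4,"wx":0.02,"wy":0.03,"wz":-0.01,"claw":75},{"dx":0.5,"dy":2,"dz":4,"wx":0.01,"wy":0.02,"wz":-0.02,"claw":75},{"dx":0,"dy":0,"dz":1,"wx":0.13,"wy":-0.03,"wz":0,"claw":75},{"dx":0.1,"dy":0.1,"dz":1,"wx":0.14,"wy":-0.03,"wz":0,"claw":75},{"dx":0,"dy":0.3,"dz":1,"wx":0.13,"wy":-0.03,"wz":0,"claw":75},{"dx":-1.5,"dy":0,"dz":0.1,"wx":0,"wy":-0.12,"wz":0.03,"claw":75},{"dx":-1.4,"dy":0,"dz":0.3,"wx":0,"wy":-0.13,"wz":0.02,"claw":75}]'
python3 - <<'E'
from plan import *
plan([mk(.49,.1,.5,.25),mk(.505,.09,.5,0)],[2,2])
E
```

```text
clock: 7.6
position: [0.4472, -0.1111, 0.1212]
tool_rot: [-2.735, 0.342, 2.969]
force: [0.7, 0.4, -0.1]
grip_width: 0.0639
finger_force: 0.0
at [ 0.447 -0.111  0.121] [-2.73  0.34  2.97] t 7.6 q [ 0.43  0.56 -0.86  2.33  1.35  0.96 -0.13]
d [-1.   0.5  1.4] w [-0.07 -0.07  0.02]
d [-0.9  0.4  1.5] w [-0.06 -0.07  0.03]
  -> [ 0.475 -0.118  0.1  ] q [ 0.53  0.6  -0.83  2.41  1.74  0.84 -0.4 ] elbow [ 0.25 -0.2   0.74] forearm 0.174 tool 0.105
d [-0.4  0.2  0.8] w [-0.12 -0.    0.03]
d [-0.5  0.1  0.8] w [-0.12 -0.    0.03]
  -> [ 0.491 -0.121  0.09 ] q [ 0.78  0.62 -0.87  2.39  1.98  0.56 -0.43] elbow [ 0.2  -0.26  0.73] forearm 0.172 tool 0.100
```

Model and arm agree very well.

```bash
python3 -m handwheel '[{"dx":-1,"dy":0.5,"dz":1.4,"wx":-0.07,"wy":-0.07,"wz":0.02,"claw":80},{"dx":-0.9,"dy":0.4,"dz":1.5,"wx":-0.06,"wy":-0.07,"wz":0.03,"claw":80},{"dx":-0.4,"dy":0.2,"dz":0.8,"wx":-0.12,"wy":0,"wz":0.03,"claw":80},{"dx":-0.5,"dy":0.1,"dz":0.8,"wx":-0.12,"wy":0,"wz":0.03,"claw":80},{"dx":0,"dy":0,"dz":0,"wx":0,"wy":0,"wz":0,"claw":80}]'
python3 - <<'E'
from plan import *
from h import grab,proj,atz,optics
f=grab('wrist','w3.png')
m=optics.masks_of('weight','wrist');print([(round(x['p'],2),x['rect']) for x in m[:2]],proj(f,[.508,-.126,.037]))
x=m[0]['rect'];print(atz(f,x[0]+x[2]/2,x[1]+x[3]/2,.037))
p=tcp([.508,-.126],.042,-.24,.5);print(p)
plan([(p,Rt(-.24,.5,np.pi))],[3])
E
```

```text
clock: 8.22
position: [0.4897, -0.1257, 0.0896]
tool_rot: [-3.137, 0.497, 2.893]
force: [0.2, 0.8, 0.8]
grip_width: 0.0688
finger_force: 0.0
[(0.82, [279.5, 186.5, 72.1, 111.0])] [319.9032428  248.16590334]
[ 0.50290129 -0.12708646  0.037     ]
[ 0.516848   -0.12816525  0.02532593]
at [ 0.49  -0.124  0.09 ] [-3.14  0.5   2.9 ] t 8.32 q [ 0.77  0.62 -0.88  2.39  1.96  0.58 -0.43]
d [0.2 0.1 2.3] w [-0. -0. -0.]
d [0.3 0.1 2.3] w [-0.01 -0.   -0.  ]
d [0.2 0.  2.4] w [ 0. -0. -0.]
  -> [ 0.517 -0.128  0.025] q [ 0.77  0.84 -0.84  2.34  2.15  0.69 -0.49] elbow [ 0.26 -0.32  0.65] forearm 0.143 tool 0.107
```

View pics/w3.png

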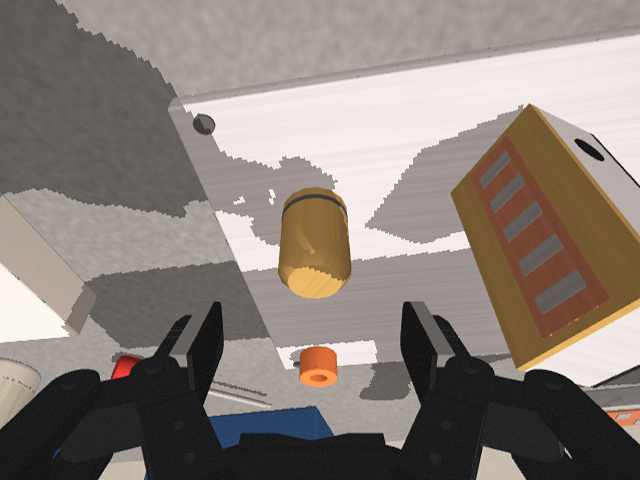

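The weight (315,242) is centred between the fingers and upright. The block is well to the right (450–640).

```bash
python3 -m handwheel '[{"dx":0.2,"dy":0.1,"dz":2.3,"wx":0,"wy":0,"wz":0,"claw":80},{"dx":0.3,"dy":0.1,"dz":2.3,"wx":-0.01,"wy":0,"wz":0,"claw":80},{"dx":0.2,"dy":0,"dz":2.3,"wx":0,"wy":0,"wz":0,"claw":80},{"dx":0,"dy":0,"dz":0,"wx":0,"wy":0,"wz":0,"claw":30},{"dx":0,"dy":0,"dz":0,"wx":0,"wy":0,"wz":0,"claw":20},{"dx":0,"dy":0,"dz":0,"wx":0,"wy":0,"wz":0,"claw":20},{"dx":0,"dy":0,"dz":0,"wx":0,"wy":0,"wz":0,"claw":20}]' 40
python3 - <<'E'
from plan import *
plan([mk(.52,.08,.5,0),mk(.47,.13,.3,0),mk(.43,.16,.1,0)],[2,2,2])
E
```

```text
clock: 9.2
position: [0.5161, -0.1278, 0.026]
tool_rot: [3.137, 0.497, 2.898]
force: [-5.7, 2.2, 11.5]
grip_width: 0.0348
finger_force: 41.4
at [ 0.516 -0.128  0.026] [3.14 0.5  2.9 ] t 9.2 q [ 0.75  0.83 -0.85  2.34  2.13  0.69 -0.5 ]
d [-0.8  0.  -2.7] w [ 0. -0. -0.]
d [-0.7  0.  -2.6] w [ 0. -0. -0.]
  -> [ 0.504 -0.125  0.08 ] q [ 0.78  0.67 -0.86  2.36  2.    0.57 -0.42] elbow [ 0.21 -0.28  0.72] forearm 0.157 tool 0.092
d [ 1.   0.  -3.4] w [ 0.   0.1 -0. ]
d [ 1.3  0.  -3.3] w [ 0.   0.1 -0. ]
  -> [ 0.456 -0.114  0.13 ] q [ 0.68  0.41 -0.7   2.31  0.99  0.37  0.48] elbow [ 0.15 -0.18  0.79] forearm 0.174 tool 0.091
d [ 1.5  0.  -2. ] w [ 0.   0.1 -0. ]
d [ 1.6  0.1 -1.9] w [ 0.   0.1 -0. ]
  -> [ 0.418 -0.103  0.16 ] q [ 0.86  0.4  -0.92  2.21  0.57  0.66  0.87] elbow [ 0.12 -0.2   0.79] forearm 0.183 tool 0.102
```

```bash
python3 -m handwheel '[{"dx":-0.8,"dy":0,"dz":-2.7,"wx":0,"wy":0,"wz":0,"claw":20},{"dx":-0.7,"dy":0,"dz":-2.6,"wx":0,"wy":0,"wz":0,"claw":20},{"dx":1,"dy":0,"dz":-3.4,"wx":0,"wy":0.1,"wz":0,"claw":20},{"dx":1.3,"dy":0,"dz":-3.3,"wx":0,"wy":0.1,"wz":0,"claw":20},{"dx":0,"dy":0,"dz":0,"wx":0,"wy":0,"wz":0,"claw":20}]'
python3 - <<'E'
from plan import *
from h import grab,atz,optics
f=grab('top')
m=optics.masks_of('tray','top')[0];ys,xs=np.nonzero(m['region']);(c,wh,an)=__import__('cv2').minAreaRect(np.float32(np.c_[xs,ys]))
X=atz(f,*c,.008);print('tray',X.round(4),wh,an,X+0*X)
h=-.24;u=np.array([np.cos(h),np.sin(h)]);far=X[:2]+.027*u;p=tcp(far,.037,h,.5);print('far tcp',p)
R=Rt(h,.5,np.pi)
plan([mk(.44,.17,.25,0),mk(.44,.18,.2,0,az=.2),mk(.46,.18,.25,0,az=.6),(p+[0,0,.07],R),(p+[0,0,.008],R)],[1,4,4,2,3])
E
```

```text
clock: 9.82
position: [0.4688, -0.1258, 0.1039]
tool_rot: [-3.115, 0.359, 2.908]
force: [0.6, 0.1, -3.0]
grip_width: 0.035
finger_force: 41.4
tray [0.3386 0.3086 0.008 ] (54.07103729248047, 54.68461227416992) 85.60128784179688 [0.33862833 0.30863791 0.008     ]
far tcp [0.37370245 0.30005469 0.02032593]
at [ 0.469 -0.126  0.102] [-3.12  0.36  2.91] t 9.93 q [ 0.69  0.5  -0.74  2.33  1.46  0.42  0.03]
d [ 1.9  0.8 -7.9] w [-0.02  0.11  0.01]
  -> [ 0.427 -0.105  0.17 ] q [ 0.78  0.3  -0.81  2.3   0.64  0.47  0.79] elbow [ 0.09 -0.16  0.81] forearm 0.211 tool 0.104
d [ 1.   4.7 -0.5] w [-0.    0.01 -0.  ]
d [ 0.9  4.7 -0.5] w [-0.    0.01 -0.  ]
d [ 1.   4.7 -0.5] w [-0.    0.02 -0.  ]
d [ 1.   4.7 -0.5] w [-0.    0.01 -0.  ]
  -> [0.431 0.087 0.18 ] q [ 0.31  0.32 -0.86  2.23  0.66  0.66  0.3 ] elbow [ 0.17 -0.1   0.81] forearm 0.208 tool 0.110
d [ 2.2  3.9 -0.5] w [-0.   -0.01 -0.  ]
d [ 2.3  3.8 -0.5] w [-0.   -0.02 -0.  ]
d [ 2.2  3.9 -0.5] w [-0.   -0.01 -0.  ]
d [ 2.3  3.9 -0.5] w [-0.   -0.01 -0.  ]
  -> [0.379 0.26  0.179] q [-0.18  0.38 -0.86  2.17  0.78  0.79 -0.25] elbow [ 0.22 -0.    0.8 ] forearm 0.280 tool 0.177
d [1.8 1.9 4.1] w [-0.   -0.13 -0.  ]
d [2.4 1.9 3.9] w [-0.   -0.12 -0.  ]
  -> [0.374 0.3   0.09 ] q [-0.63  0.59 -0.62  2.27  1.33  0.85 -1.  ] elbow [0.28 0.14 0.75] forearm 0.320 tool 0.221
d [ 1.  -0.   1.8] w [-0. -0. -0.]
d [ 1.  -0.   1.8] w [-0. -0. -0.]
d [ 1.  -0.   1.8] w [-0. -0. -0.]
  -> [0.373 0.3   0.028] q [-0.67  0.74 -0.57  2.28  1.52  0.86 -1.2 ] elbow [0.32 0.19 0.7 ] forearm 0.299 tool 0.221
```

```bash
python3 -m handwheel '[{"dx":1,"dy":0.4,"dz":-4,"wx":-0.01,"wy":0.06,"wz":0,"claw":20},{"dx":0.9,"dy":0.4,"dz":-4,"wx":-0.01,"wy":0.05,"wz":0.01,"claw":20},{"dx":1,"dy":4.7,"dz":-0.5,"wx":0,"wy":0.01,"wz":0,"claw":20},{"dx":1,"dy":4.7,"dz":-0.5,"wx":0,"wy":0.01,"wz":0,"claw":20},{"dx":1,"dy":4.7,"dz":-0.5,"wx":0,"wy":0.02,"wz":0,"claw":20},{"dx":1,"dy":4.7,"dz":-0.5,"wx":0,"wy":0.01,"wz":0,"claw":20}]'; python3 -m handwheel '[{"dx":2.2,"dy":3.9,"dz":-0.5,"wx":0,"wy":-0.01,"wz":0,"claw":20},{"dx":2.3,"dy":3.8,"dz":-0.5,"wx":0,"wy":-0.02,"wz":0,"claw":20},{"dx":2.2,"dy":3.9,"dz":-0.5,"wx":0,"wy":-0.01,"wz":0,"claw":20},{"dx":2.3,"dy":3.9,"dz":-0.5,"wx":0,"wy":-0.01,"wz":0,"claw":20},{"dx":0,"dy":0,"dz":0,"wx":0,"wy":0,"wz":0,"claw":20}]'
python3 - <<'E'
from plan import *
X=np.array([.3386,.3086])
h=-.24;u=np.array([np.cos(h),np.sin(h)]);far=X[:2]+.027*u;p=tcp(far,.037,h,.5);p[2]=.02
R=Rt(h,.497,np.pi)
plan([(p+[0,0,.07],R),(p+[0,0,.01],R),(p,R)],[3,3,2])
E
```

```text
clock: 10.68
position: [0.4456, 0.0767, 0.153]
tool_rot: [-3.12, 0.235, 2.894]
force: [1.1, -0.3, -2.9]
grip_width: 0.0348
finger_force: 41.4
clock: 11.3
position: [0.3939, 0.2523, 0.1465]
tool_rot: [-3.123, 0.285, 2.9]
force: [0.2, -0.5, -2.9]
grip_width: 0.0348
finger_force: 41.4
at [0.394 0.252 0.146] [-3.12  0.28  2.9 ] t 11.3 q [-0.15  0.49 -0.92  2.19  0.98  0.84 -0.42]
d [1.5 1.4 1.5] w [-0.01 -0.07  0.  ]
d [1.6 1.4 1.4] w [-0.   -0.07  0.  ]
d [1.8 1.4 1.3] w [-0.01 -0.07  0.  ]
  -> [0.373 0.3   0.089] q [-0.52  0.63 -0.77  2.27  1.37  0.94 -1.01] elbow [0.31 0.12 0.73] forearm 0.314 tool 0.221
d [ 0.9 -0.   1.7] w [ 0. -0.  0.]
d [ 1.  -0.   1.8] w [ 0. -0.  0.]
d [ 0.9 -0.   1.7] w [ 0. -0.  0.]
  -> [0.374 0.3   0.03 ] q [-0.56  0.77 -0.71  2.28  1.54  0.95 -1.18] elbow [0.35 0.16 0.68] forearm 0.278 tool 0.221
d [ 0.2 -0.   0.5] w [ 0. -0.  0.]
d [ 0.3 -0.   0.4] w [ 0. -0.  0.]
  -> [0.373 0.3   0.02 ] q [-0.57  0.8  -0.7   2.28  1.57  0.96 -1.21] elbow [0.36 0.17 0.67] forearm 0.270 tool 0.221
```

```bash
python3 -m handwheel '[{"dx":1.5,"dy":1.4,"dz":1.5,"wx":-0.01,"wy":-0.07,"wz":0,"claw":20},{"dx":1.6,"dy":1.4,"dz":1.4,"wx":0,"wy":-0.07,"wz":0,"claw":20},{"dx":1.8,"dy":1.4,"dz":1.3,"wx":-0.01,"wy":-0.07,"wz":0,"claw":20},{"dx":0.9,"dy":0,"dz":1.7,"wx":0,"wy":0,"wz":0,"claw":20},{"dx":1,"dy":0,"dz":1.8,"wx":0,"wy":0,"wz":0,"claw":20},{"dx":0.7,"dy":0,"dz":1.2,"wx":0,"wy":0,"wz":0,"claw":20},{"dx":0,"dy":0,"dz":0,"wx":0,"wy":0,"wz":0,"claw":20}]'
python3 - <<'E'
from plan import *
from h import grab
grab('top','t2.png')
X=np.array([.3386,.3086])
h=-.24;u=np.array([np.cos(h),np.sin(h)]);far=X[:2]+.027*u;p=tcp(far,.037,h,.5);p[2]=.02
R=Rt(h,.497,np.pi)
plan([(p,R)],[3])
E
```

```text
clock: 12.18
position: [0.3736, 0.2963, 0.0351]
tool_rot: [-3.14, 0.493, 2.899]
force: [0.2, 0.6, -2.4]
grip_width: 0.0347
finger_force: 41.4
at [0.374 0.296 0.036] [-3.14  0.49  2.9 ] t 12.22 q [-0.56  0.76 -0.73  2.28  1.51  0.96 -1.17]
d [0.3 0.1 0.5] w [-0. -0. -0.]
d [0.3 0.1 0.4] w [-0. -0. -0.]
d [0.2 0.1 0.5] w [-0. -0. -0.]
  -> [0.374 0.299 0.02 ] q [-0.56  0.8  -0.71  2.28  1.56  0.96 -1.2 ] elbow [0.36 0.17 0.67] forearm 0.268 tool 0.220
```

View pics/t2.png

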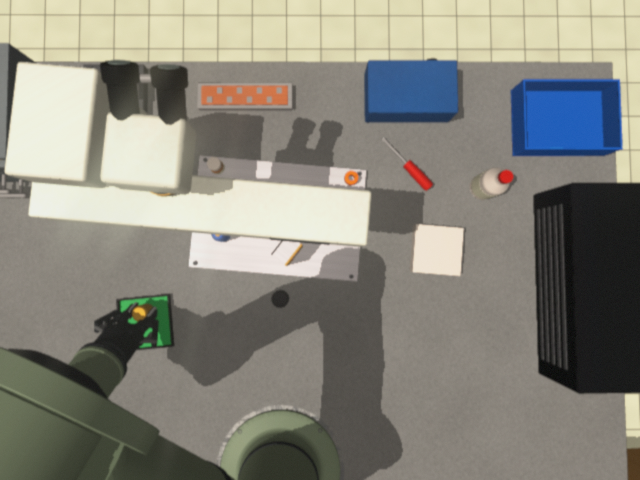

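The weight is over the tray's far half at (140,312), tray centre (146,322). I'll lower it gently.

```bash
python3 -m handwheel '[{"dx":0.3,"dy":0.1,"dz":0.5,"wx":0,"wy":0,"wz":0,"claw":20},{"dx":0.3,"dy":0.1,"dz":0.4,"wx":0,"wy":0,"wz":0,"claw":20},{"dx":0.1,"dy":0,"dz":0.3,"wx":0,"wy":0,"wz":0,"claw":20},{"dx":0,"dy":0,"dz":0,"wx":0,"wy":0,"wz":0,"claw":20}]'
```

```text
clock: 12.72
position: [0.3736, 0.2987, 0.0224]
tool_rot: [-3.14, 0.494, 2.899]
force: [0.1, 0.0, -1.6]
grip_width: 0.035
finger_force: 41.4
```

```bash
python3 -m handwheel '[{"dx":0.1,"dy":0,"dz":0.2,"wx":0,"wy":0,"wz":0,"claw":20},{"dx":0,"dy":0,"dz":0.1,"wx":0,"wy":0,"wz":0,"claw":20},{"dx":0,"dy":0,"dz":0,"wx":0,"wy":0,"wz":0,"claw":20}]'
```

```text
clock: 13.1
position: [0.3742, 0.2986, 0.0195]
tool_rot: [-3.14, 0.494, 2.899]
force: [0.0, -0.2, -2.1]
grip_width: 0.0348
finger_force: 41.4
```

```bash
python3 -m handwheel '[{"dx":0.1,"dy":0,"dz":0.1,"wx":0,"wy":0,"wz":0,"claw":20},{"dx":0.1,"dy":0,"dz":0.1,"wx":0,"wy":0,"wz":0,"claw":20},{"dx":0,"dy":0,"dz":0,"wx":0,"wy":0,"wz":0,"claw":20}]'
```

```text
clock: 13.48
position: [0.3738, 0.2987, 0.0179]
tool_rot: [-3.14, 0.496, 2.898]
force: [-7.8, -4.6, 28.1]
grip_width: 0.035
finger_force: 44.6
```

```bash
python3 -m handwheel '[{"dx":0,"dy":0,"dz":-0.1,"wx":0,"wy":0,"wz":0,"claw":20},{"dx":0,"dy":0,"dz":0,"wx":0,"wy":0,"wz":0,"claw":65},{"dx":0,"dy":0,"dz":0,"wx":0,"wy":0,"wz":0,"claw":65},{"dx":0,"dy":0,"dz":0,"wx":0,"wy":0,"wz":0,"claw":65},{"dx":-1.5,"dy":0,"dz":-3,"wx":0,"wy":0,"wz":0,"claw":65},{"dx":-1.5,"dy":0,"dz":-3,"wx":0,"wy":0,"wz":0,"claw":65},{"dx":-1,"dy":0,"dz":-4,"wx":0,"wy":0,"wz":0,"claw":75}]'
python3 - <<'E'
from plan import *
from h import grab,atz,optics,proj
import cv2
f=grab('wrist');F=grab('top');A=f['frame']
m=optics.masks_of('weight','top');print([(round(x['p'],2),x['rect']) for x in m[:2]])
B=cv2.resize(F['frame'][270:370,80:213],(640,480),interpolation=cv2.INTER_CUBIC)
cv2.imwrite('pics/c2.png',cv2.resize(np.hstack([A,B]),(800,300)))
wps=[mk(.44,.17,.3,0,h=-.1,az=.5),mk(.44,.17,.3,.1,h=.1,az=.25),mk(.51,.115,.5,0,h=.1,az=.23)]
plan(wps,[4,3,4])
E
```

```text
clock: 14.35
position: [0.361, 0.3017, 0.1254]
tool_rot: [-3.139, 0.493, 2.898]
force: [-0.8, 0.3, -0.1]
grip_width: 0.0644
finger_force: 0.0
[(0.5, [137.9, 303.1, 19.2, 18.3]), (0.28, [205.6, 154.8, 22.0, 18.8])]
at [0.362 0.303 0.126] [3.14 0.5  2.9 ] t 14.5 q [-0.52  0.55 -0.81  2.26  1.24  0.96 -0.93]
d [-1.5 -2.1 -0.4] w [-0.01  0.05 -0.03]
d [-1.5 -2.1 -0.5] w [-0.02  0.05 -0.04]
d [-1.3 -2.2 -0.7] w [-0.01  0.05 -0.03]
d [-1.2 -2.1 -0.7] w [-0.01  0.05 -0.03]
  -> [0.386 0.211 0.17 ] q [-0.02  0.35 -0.93  2.28  0.91  0.69 -0.17] elbow [ 0.21 -0.04  0.8 ] forearm 0.277 tool 0.172
d [-1.6 -3.3  0.5] w [ 0.01 -0.01 -0.07]
d [-1.4 -3.3  0.6] w [ 0.01 -0.   -0.07]
d [-1.2 -3.5  0.6] w [ 0.01 -0.01 -0.07]
  -> [0.427 0.109 0.17 ] q [ 0.24  0.33 -0.91  2.32  0.96  0.61  0.25] elbow [ 0.18 -0.09  0.81] forearm 0.240 tool 0.126
d [-1.3  0.2  1.8] w [-0.02 -0.05  0.01]
d [-1.1  0.1  1.9] w [-0.03 -0.05  0.  ]
d [-1.1  0.1  2. ] w [-0.02 -0.05  0.01]
d [-1.   0.1  2. ] w [-0.02 -0.04  0.01]
  -> [0.497 0.117 0.115] q [ 0.16  0.51 -0.73  2.37  1.82  0.5  -0.48] elbow [ 0.26 -0.09  0.77] forearm 0.189 tool 0.098
```

View pics/c2.png

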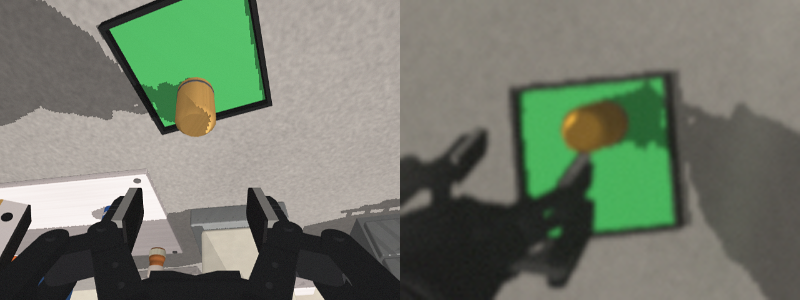

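The weight stands upright in the far half of the tray: base about (612,122) in the crop, leaning outward only by parallax. Next is the cartridge.

```bash
python3 -m handwheel '[{"dx":-1.5,"dy":-2.1,"dz":-0.4,"wx":-0.01,"wy":0.05,"wz":-0.03,"claw":75},{"dx":-1.5,"dy":-2.1,"dz":-0.5,"wx":-0.02,"wy":0.05,"wz":-0.04,"claw":75},{"dx":-1.3,"dy":-2.2,"dz":-0.7,"wx":-0.01,"wy":0.05,"wz":-0.03,"claw":75},{"dx":-1.2,"dy":-2.1,"dz":-0.7,"wx":-0.01,"wy":0.05,"wz":-0.03,"claw":75},{"dx":-1.6,"dy":-3.3,"dz":0.5,"wx":0.01,"wy":-0.01,"wz":-0.07,"claw":75},{"dx":-1.4,"dy":-3.3,"dz":0.6,"wx":0.01,"wy":0,"wz":-0.07,"claw":75},{"dx":-1.2,"dy":-3.5,"dz":0.6,"wx":0.01,"wy":-0.01,"wz":-0.07,"claw":75},{"dx":0,"dy":0,"dz":0,"wx":0,"wy":0,"wz":0,"claw":75}]'
python3 - <<'E'
from plan import *
from h import grab,atz,optics,proj
f=grab('wrist')
m=optics.masks_of('cartridge','wrist');print([(round(x['p'],2),x['rect']) for x in m[:2]],proj(f,[.536,.129,.045]))
if m:
    x=m[0]['rect'];print(atz(f,x[0]+x[2]/2,x[1]+x[3]/2,.045))
plan([mk(.51,.115,.5,0,h=.1,az=.23),(tcp([.536,.129],.047,.1,.5),Rt(.1,.5,np.pi))],[4,4])
E
```

```text
clock: 15.5
position: [0.4265, 0.1052, 0.1675]
tool_rot: [-3.039, 0.3, -3.027]
force: [0.0, 0.6, -0.5]
grip_width: 0.0643
finger_force: 0.0
[(0.7, [325.3, 263.7, 41.2, 78.5])] [343.8287304  304.26731448]
[0.53426388 0.13044827 0.045     ]
at [0.426 0.108 0.168] [-3.04  0.3  -3.03] t 15.6 q [ 0.22  0.33 -0.89  2.31  0.96  0.61  0.25]
d [-1.3  0.2  1.8] w [-0.02 -0.05  0.01]
d [-1.2  0.1  1.8] w [-0.03 -0.05  0.  ]
d [-1.1  0.1  1.9] w [-0.02 -0.05  0.01]
d [-1.   0.1  2. ] w [-0.02 -0.05  0.  ]
  -> [0.496 0.116 0.115] q [ 0.15  0.5  -0.71  2.37  1.84  0.5  -0.5 ] elbow [ 0.26 -0.09  0.77] forearm 0.191 tool 0.100
d [-0.1  0.2  2.5] w [-0.  0.  0.]
d [-0.1  0.3  2.4] w [-0.  0.  0.]
d [-0.   0.2  2.5] w [-0.  0.  0.]
d [-0.1  0.2  2.4] w [-0.  0.  0.]
  -> [0.545 0.13  0.03 ] q [ 0.13  0.78 -0.7   2.27  2.07  0.65 -0.62] elbow [ 0.38 -0.1   0.68] forearm 0.136 tool 0.098
```

```bash
python3 -m handwheel '[{"dx":-1.3,"dy":0.2,"dz":1.8,"wx":-0.02,"wy":-0.05,"wz":0.01,"claw":80},{"dx":-1.2,"dy":0.1,"dz":1.8,"wx":-0.03,"wy":-0.05,"wz":0,"claw":80},{"dx":-1.1,"dy":0.1,"dz":1.9,"wx":-0.02,"wy":-0.05,"wz":0.01,"claw":80},{"dx":-1,"dy":0.1,"dz":2,"wx":-0.02,"wy":-0.05,"wz":0,"claw":80},{"dx":0,"dy":0,"dz":0,"wx":0,"wy":0,"wz":0,"claw":80}]'
python3 - <<'E'
from plan import *
from h import grab,atz,optics,proj
f=grab('wrist')
m=optics.masks_of('cartridge','wrist');print([(round(x['p'],2),x['rect']) for x in m[:2]],proj(f,[.535,.13,.045]))
if m:
    x=m[0]['rect'];print(atz(f,x[0]+x[2]/2,x[1]+x[3]/2,.045))
plan([(tcp([.535,.13],.047,.1,.5),Rt(.1,.5,np.pi))],[4])
E
```

```text
clock: 16.23
position: [0.4956, 0.1171, 0.1139]
tool_rot: [-3.136, 0.5, -3.034]
force: [-0.1, -0.5, -0.4]
grip_width: 0.0685
finger_force: 0.0
[(0.77, [296.2, 196.5, 61.8, 111.9])] [326.51479309 253.51726842]
[0.53402273 0.13021842 0.045     ]
at [0.496 0.117 0.115] [-3.13  0.5  -3.03] t 16.32 q [ 0.14  0.5  -0.73  2.37  1.81  0.51 -0.49]
d [-0.1  0.2  2.5] w [-0.  0.  0.]
d [-0.   0.3  2.4] w [-0.  0.  0.]
d [-0.1  0.2  2.5] w [-0.  0.  0.]
d [-0.1  0.3  2.4] w [-0.    0.    0.01]
  -> [0.544 0.131 0.031] q [ 0.13  0.78 -0.71  2.27  2.06  0.65 -0.62] elbow [ 0.38 -0.1   0.68] forearm 0.136 tool 0.098
```

```bash
python3 -m handwheel '[{"dx":-0.1,"dy":0.2,"dz":2.5,"wx":0,"wy":0,"wz":0,"claw":80},{"dx":0,"dy":0.3,"dz":2.4,"wx":0,"wy":0,"wz":0,"claw":80},{"dx":-0.1,"dy":0.2,"dz":2.4,"wx":0,"wy":0,"wz":0,"claw":80},{"dx":-0.1,"dy":0.2,"dz":2.4,"wx":0,"wy":0,"wz":0,"claw":80},{"dx":0,"dy":0,"dz":0,"wx":0,"wy":0,"wz":0,"claw":25},{"dx":0,"dy":0,"dz":0,"wx":0,"wy":0,"wz":0,"claw":15},{"dx":0,"dy":0,"dz":0,"wx":0,"wy":0,"wz":0,"claw":15},{"dx":0,"dy":0,"dz":0,"wx":0,"wy":0,"wz":0,"claw":15}]' 40
python3 - <<'E'
from plan import *
plan([mk(.54,.08,.5,0,h=.1,az=.234),mk(.45,.15,.3,0.05,h=.05,az=.25),mk(.45,.16,.3,0,h=-.1,az=.5)],[2,3,3])
E
```

```text
clock: 17.32
position: [0.5446, 0.1298, 0.0329]
tool_rot: [-3.134, 0.504, -3.034]
force: [-6.6, -0.7, 12.0]
grip_width: 0.0309
finger_force: 41.0
at [0.545 0.13  0.033] [-3.13  0.5  -3.03] t 17.32 q [ 0.12  0.77 -0.72  2.28  2.04  0.66 -0.61]
d [-0.3 -0.1 -2.5] w [-0.  0.  0.]
d [-0.2 -0.2 -2.6] w [-0.    0.    0.01]
  -> [0.525 0.125 0.08 ] q [ 0.15  0.63 -0.72  2.32  1.94  0.57 -0.55] elbow [ 0.32 -0.1   0.73] forearm 0.157 tool 0.092
d [ 1.5 -0.2 -3.5] w [0.02 0.07 0.01]
d [ 1.7 -0.2 -3.4] w [0.02 0.07 0.01]
d [ 2.  -0.4 -3.2] w [0.02 0.06 0.01]
  -> [0.436 0.111 0.15 ] q [ 0.1   0.34 -0.71  2.33  0.98  0.49  0.21] elbow [ 0.19 -0.07  0.81] forearm 0.220 tool 0.123
d [ 1.   3.5 -0.8] w [0.   0.   0.05]
d [ 1.2  3.5 -0.9] w [0.   0.01 0.05]
d [ 1.3  3.4 -0.8] w [ 0.   -0.    0.05]
  -> [0.395 0.216 0.16 ] q [-0.16  0.35 -0.76  2.28  0.91  0.63 -0.15] elbow [ 0.21 -0.02  0.81] forearm 0.265 tool 0.166
```

```bash
python3 -m handwheel '[{"dx":-0.3,"dy":-0.1,"dz":-2.5,"wx":0,"wy":0,"wz":0,"claw":15},{"dx":-0.2,"dy":-0.2,"dz":-2.6,"wx":0,"wy":0,"wz":0.01,"claw":15},{"dx":1.5,"dy":-0.2,"dz":-3.5,"wx":0.02,"wy":0.07,"wz":0.01,"claw":15},{"dx":1.7,"dy":-0.2,"dz":-3.4,"wx":0.02,"wy":0.07,"wz":0.01,"claw":15},{"dx":2,"dy":-0.4,"dz":-3.2,"wx":0.02,"wy":0.06,"wz":0.01,"claw":15},{"dx":1,"dy":3.5,"dz":-0.8,"wx":0,"wy":0,"wz":0.05,"claw":15},{"dx":1.2,"dy":3.5,"dz":-0.9,"wx":0,"wy":0.01,"wz":0.05,"claw":15},{"dx":1.3,"dy":3.4,"dz":-0.8,"wx":0,"wy":0,"wz":0.05,"claw":15}]'
python3 - <<'E'
from plan import *
X=np.array([.3386,.3086])
h=-.24;u=np.array([np.cos(h),np.sin(h)]);p=tcp(X-.027*u,.04,h,.5)
R=Rt(h,.504,np.pi);p[2]=.027
plan([(p+[-.01,0,.12],R),(p+[0,0,.015],R)],[5,4])
E
```

```text
clock: 18.32
position: [0.4079, 0.2151, 0.1468]
tool_rot: [3.138, 0.328, 3.046]
force: [0.0, -0.0, -1.8]
grip_width: 0.031
finger_force: 40.5
at [0.408 0.215 0.147] [3.14 0.33 3.05] t 18.32 q [-0.17  0.39 -0.75  2.28  1.03  0.62 -0.26]
d [ 2.   1.8 -0.7] w [ 0.01 -0.04  0.03]
d [ 2.   1.7 -0.7] w [ 0.01 -0.03  0.02]
d [ 2.   1.6 -0.9] w [ 0.02 -0.04  0.03]
d [ 2.1  1.6 -1. ] w [ 0.01 -0.03  0.03]
d [ 2.   1.5 -1. ] w [ 0.01 -0.04  0.02]
  -> [0.312 0.313 0.147] q [-0.67  0.46 -0.77  2.29  1.13  0.95 -0.95] elbow [0.23 0.12 0.78] forearm 0.395 tool 0.260
d [1.1 0.1 2.4] w [0. 0. 0.]
d [1.  0.  2.4] w [0. 0. 0.]
d [1.1 0.1 2.4] w [0. 0. 0.]
d [1.1 0.  2.4] w [0. 0. 0.]
  -> [0.321 0.313 0.042] q [-0.75  0.72 -0.65  2.32  1.45  0.93 -1.28] elbow [0.3  0.21 0.7 ] forearm 0.338 tool 0.274
```

```bash
python3 -m handwheel '[{"dx":2,"dy":1.8,"dz":-0.7,"wx":0.01,"wy":-0.04,"wz":0.03,"claw":15},{"dx":2,"dy":1.7,"dz":-0.7,"wx":0.01,"wy":-0.03,"wz":0.02,"claw":15},{"dx":2,"dy":1.6,"dz":-0.9,"wx":0.02,"wy":-0.04,"wz":0.03,"claw":15},{"dx":2.1,"dy":1.6,"dz":-1,"wx":0.01,"wy":-0.03,"wz":0.03,"claw":15},{"dx":2,"dy":1.5,"dz":-1,"wx":0.01,"wy":-0.04,"wz":0.02,"claw":15},{"dx":1.1,"dy":0.1,"dz":2.4,"wx":0,"wy":0,"wz":0,"claw":15},{"dx":0,"dy":0,"dz":0,"wx":0,"wy":0,"wz":0,"claw":15}]'
python3 - <<'E'
from plan import *
from h import grab
f=grab('wrist','w4.png')
X=np.array([.3386,.3086])
h=-.24;u=np.array([np.cos(h),np.sin(h)]);p=tcp(X-.027*u,.04,h,.5)
R=Rt(h,.504,np.pi);p[2]=.027
plan([(p+[0,0,.01],R)],[4])
E
```

```text
clock: 19.2
position: [0.3136, 0.3119, 0.1193]
tool_rot: [-3.139, 0.506, 2.909]
force: [0.1, 0.1, -2.5]
grip_width: 0.0309
finger_force: 40.4
at [0.314 0.312 0.12 ] [-3.14  0.51  2.91] t 19.25 q [-0.7   0.53 -0.75  2.3   1.2   0.95 -1.04]
d [0.9 0.1 1.9] w [0. 0. 0.]
d [0.8 0.  1.9] w [0. 0. 0.]
d [0.9 0.1 1.9] w [0. 0. 0.]
d [0.8 0.1 1.9] w [0.   0.   0.01]
  -> [0.322 0.313 0.037] q [-0.75  0.73 -0.65  2.32  1.46  0.93 -1.29] elbow [0.3  0.21 0.7 ] forearm 0.332 tool 0.273
```

View pics/w4.png

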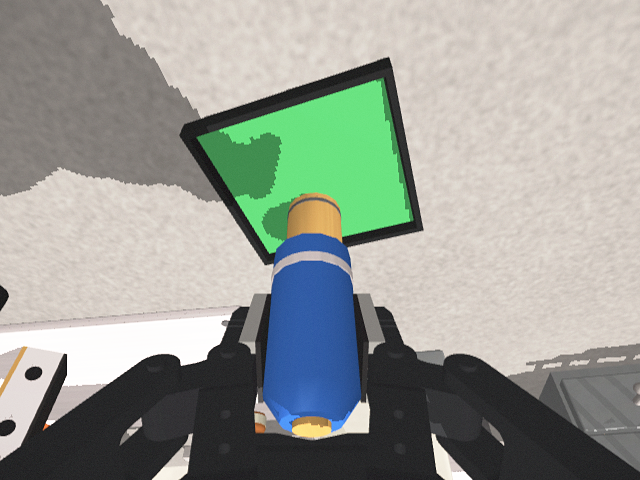

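The cartridge is held straight. The weight stands beyond it at (315,215), and the green floor on the near side (300,150) is free. Lowering.

```bash
python3 -m handwheel '[{"dx":0.9,"dy":0.1,"dz":1.9,"wx":0,"wy":0,"wz":0,"claw":15},{"dx":0.8,"dy":0,"dz":1.9,"wx":0,"wy":0,"wz":0,"claw":15},{"dx":0.9,"dy":0.1,"dz":1.9,"wx":0,"wy":0,"wz":0,"claw":15},{"dx":0.9,"dy":0,"dz":1.8,"wx":0,"wy":0,"wz":0,"claw":15},{"dx":0.4,"dy":0,"dz":0.6,"wx":0,"wy":0,"wz":0,"claw":15},{"dx":0,"dy":0,"dz":0,"wx":0,"wy":0,"wz":0,"claw":15}]'
```

```text
clock: 20.0
position: [0.3201, 0.3131, 0.0308]
tool_rot: [-3.141, 0.507, 2.906]
force: [0.6, 0.8, -1.0]
grip_width: 0.0308
finger_force: 40.5
```

```bash
python3 -m handwheel '[{"dx":0.1,"dy":0,"dz":0.3,"wx":0,"wy":0,"wz":0,"claw":15},{"dx":0.1,"dy":0,"dz":0.1,"wx":0,"wy":0,"wz":0,"claw":15},{"dx":0,"dy":0,"dz":0,"wx":0,"wy":0,"wz":0,"claw":15}]'
```

```text
clock: 20.38
position: [0.3201, 0.3132, 0.0259]
tool_rot: [3.142, 0.507, 2.906]
force: [-0.9, -1.0, -1.9]
grip_width: 0.031
finger_force: 40.5
```

```bash
python3 -m handwheel '[{"dx":0,"dy":0,"dz":0.1,"wx":0,"wy":0,"wz":0,"claw":15},{"dx":0,"dy":0,"dz":0,"wx":0,"wy":0,"wz":0,"claw":15}]'
```

```text
clock: 20.62
position: [0.3206, 0.3131, 0.025]
tool_rot: [3.142, 0.507, 2.906]
force: [-0.9, 0.7, 1.5]
grip_width: 0.0308
finger_force: 40.8
```

```bash
python3 -m handwheel '[{"dx":0,"dy":0,"dz":0,"wx":0,"wy":0,"wz":0,"claw":60},{"dx":0,"dy":0,"dz":0,"wx":0,"wy":0,"wz":0,"claw":60},{"dx":0,"dy":0,"dz":0,"wx":0,"wy":0,"wz":0,"claw":60},{"dx":-1.3,"dy":0,"dz":-3,"wx":0,"wy":0,"wz":0,"claw":60},{"dx":-1.3,"dy":0,"dz":-3,"wx":0,"wy":0,"wz":0,"claw":60},{"dx":-1.3,"dy":0,"dz":-4,"wx":0,"wy":0,"wz":0,"claw":60},{"dx":-1,"dy":0,"dz":-3,"wx":0,"wy":0.05,"wz":0,"claw":60}]'
python3 - <<'E'
from h import *
f=grab('wrist','w5.png');T=grab('top')
for n in('weight','cartridge','block'):
    for c,F in(('wrist',f),('top',T)):
        m=optics.masks_of(n,c)
        for x in m[:1]: print(n,c,round(x['p'],2),np.round(x['rect']))
print(monitor.observe()['position'],monitor.observe()['qpos'].round(2))
E
```

```text
clock: 21.5
position: [0.2999, 0.3182, 0.1635]
tool_rot: [3.141, 0.456, 2.908]
force: [0.3, -0.3, -0.0]
grip_width: 0.0514
finger_force: 0.0
weight wrist 0.68 [286. 197.  50.  52.]
weight top 0.58 [135. 302.  25.  21.]
cartridge wrist 0.79 [285. 120.  53.  88.]
cartridge top 0.78 [125. 327.  26.  18.]
block wrist 0.67 [  2. 329.  85. 115.]
block top 0.84 [271. 241.  30.  25.]
[0.30053738 0.31742336 0.16139923] [-0.64  0.42 -0.8   2.26  1.02  0.93 -0.85]
```

View pics/w5.png

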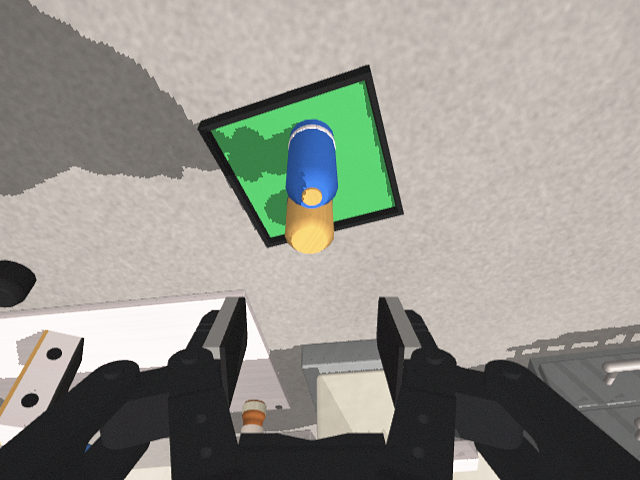

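Both stand upright in the tray: cartridge base near (315,135), the weight behind it. I'll check their positions and plan the push with the model.

Run:
```python
from plan import *
from h import grab,atz,optics
f=grab('wrist');print('c base~',atz(f,313,147,.005),'w base~',atz(f,309,212,.005))
s=monitor.observe()['qpos']
c=np.array([.5,-.019]);yb=.9;n=np.array([np.cos(yb),np.sin(yb)])
for h in(.1,.35,.6,.87):
  for t in(.5,.6,.7):
    P=lambda d,z,tt=t:(np.r_[c-n*(.02-d),z],Rt(h,tt,np.pi))
    q=follow(s,[mk(.44,.18,.2,0,h=0,az=.3),mk(.44,.18,.25,.0,h=h,az=-.15),P(-.035,.14,t-.15),P(-.035,.1)],8,0)
    q1=follow(q,[P(.05,.098)],8,0)
    print(h,t,q.round(2),np.abs(err(q,*P(-.035,.1))).max().round(3),clr(q)[-26:],'|',q1.round(2),np.abs(err(q1,*P(.05,.098))).max().round(3),clr(q1)[-26:])
```

```text
c base~ [0.31706161 0.31438395 0.005     ] w base~ [0.37494788 0.29736723 0.005     ]
0.1 0.5 [ 0.73  0.54 -0.79  2.43  2.25  0.35 -0.42] 0.015 ] forearm 0.194 tool 0.107 | [ 0.48  0.57 -0.73  2.36  2.05  0.4  -0.39] 0.0 ] forearm 0.156 tool 0.080
0.1 0.6 [ 0.85  0.62 -0.92  2.43  2.45  0.52 -0.56] 0.054 ] forearm 0.194 tool 0.082 | [ 0.59  0.65 -0.88  2.42  2.27  0.58 -0.55] 0.0 ] forearm 0.180 tool 0.094
0.1 0.7 [ 0.87  0.66 -0.92  2.43  2.67  0.66 -0.73] 0.09 ] forearm 0.193 tool 0.059 | [ 0.61  0.71 -0.9   2.43  2.47  0.74 -0.71] 0.035 ] forearm 0.181 tool 0.078
0.35 0.5 [ 0.88  0.58 -0.85  2.41  2.21  0.2  -0.04] 0.0 ] forearm 0.191 tool 0.117 | [ 0.62  0.6  -0.79  2.33  2.06  0.26 -0.07] 0.0 ] forearm 0.144 tool 0.075
0.35 0.6 [ 1.05  0.7  -1.02  2.43  2.4   0.34 -0.14] 0.016 ] forearm 0.204 tool 0.114 | [ 0.8   0.72 -1.    2.38  2.27  0.44 -0.19] 0.0 ] forearm 0.166 tool 0.089
0.35 0.7 [ 1.12  0.78 -1.06  2.43  2.67  0.44 -0.31] 0.043 ] forearm 0.208 tool 0.101 | [ 0.86  0.8  -1.04  2.43  2.53  0.55 -0.35] 0.004 ] forearm 0.185 tool 0.099
0.6 0.5 [ 0.91  0.58 -0.8   2.35  0.87
[... 234 characters left out ...]
.32  1.92  0.33  0.5 ] 0.0 ] forearm 0.143 tool 0.080
0.6 0.7 [ 1.28  0.9  -1.18  2.4   2.13  0.24  0.55] 0.0 ] forearm 0.212 tool 0.133 | [ 1.09  0.98 -1.25  2.35  2.11  0.43  0.43] 0.0 ] forearm 0.162 tool 0.094
0.87 0.5 [ 1.14  0.76 -1.09  2.25  0.73  0.31  2.02] 0.0 ] forearm 0.144 tool 0.096 | [ 0.86  0.72 -0.96  2.19  0.75  0.24  1.86] 0.0 ] forearm 0.097 tool 0.052
0.87 0.6 [ 1.22  0.83 -1.12  2.27  0.73  0.25  2.1 ] 0.0 ] forearm 0.162 tool 0.106 | [ 0.92  0.76 -0.97  2.22  0.73  0.16  1.94] 0.007 ] forearm 0.108 tool 0.067
0.87 0.7 [ 1.3   0.91 -1.16  2.28  0.72  0.21  2.19] 0.0 ] forearm 0.182 tool 0.116 | [ 1.01  0.83 -1.01  2.25  0.79  0.16  1.95] 0.026 ] forearm 0.122 tool 0.088
```

Run:
```python
from plan import *
plan([mk(.43,.18,.2,0,h=0,az=.35),mk(.42,.18,.25,.0,h=.25,az=-.22)],[5,6])
```

```text
at [0.301 0.317 0.161] [-3.14  0.46  2.91] t 21.95 q [-0.64  0.42 -0.8   2.26  1.02  0.93 -0.85]
d [-2.7 -2.8  0.9] w [-0.02  0.05 -0.04]
d [-2.6 -3.   0.7] w [-0.01  0.05 -0.05]
d [-2.5 -3.1  0.6] w [-0.02  0.05 -0.04]
d [-2.3 -3.1  0.4] w [-0.01  0.05 -0.05]
d [-2.3 -3.4  0.2] w [-0.02  0.06 -0.04]
  -> [0.404 0.147 0.18 ] q [ 0.18  0.3  -0.86  2.25  0.62  0.62  0.43] elbow [ 0.17 -0.08  0.81] forearm 0.239 tool 0.141
d [-0.1 -4.   0. ] w [-0.01 -0.01 -0.04]
d [ 0.1 -4.  -0. ] w [-0.01 -0.01 -0.04]
d [ 0.2 -3.9 -0.1] w [-0.01 -0.01 -0.04]
d [ 0.3 -4.  -0.1] w [-0.01 -0.01 -0.04]
d [ 0.6 -3.9 -0.2] w [-0.   -0.   -0.04]
d [ 0.7 -3.9 -0.1] w [-0.01 -0.01 -0.05]
  -> [ 0.41  -0.091  0.18 ] q [ 1.03  0.31 -1.01  2.3   0.43  0.47  1.53] elbow [ 0.06 -0.18  0.81] forearm 0.229 tool 0.118
```

```bash
python3 -m handwheel '[{"dx":-2.7,"dy":-2.8,"dz":0.9,"wx":-0.02,"wy":0.05,"wz":-0.04,"claw":30},{"dx":-2.6,"dy":-3,"dz":0.7,"wx":-0.01,"wy":0.05,"wz":-0.05,"claw":0},{"dx":-2.5,"dy":-3.1,"dz":0.6,"wx":-0.02,"wy":0.05,"wz":-0.04,"claw":0},{"dx":-2.3,"dy":-3.1,"dz":0.4,"wx":-0.01,"wy":0.05,"wz":-0.05,"claw":0},{"dx":-2.3,"dy":-3.4,"dz":0.2,"wx":-0.02,"wy":0.06,"wz":-0.04,"claw":0}]'; python3 -m handwheel '[{"dx":-0.1,"dy":-4,"dz":0,"wx":-0.01,"wy":-0.01,"wz":-0.04,"claw":0},{"dx":0.1,"dy":-4,"dz":0,"wx":-0.01,"wy":-0.01,"wz":-0.04,"claw":0},{"dx":0.2,"dy":-4,"dz":-0.1,"wx":-0.01,"wy":-0.01,"wz":-0.04,"claw":0},{"dx":0.3,"dy":-4,"dz":-0.1,"wx":-0.01,"wy":-0.01,"wz":-0.04,"claw":0},{"dx":0.6,"dy":-4,"dz":-0.2,"wx":0,"wy":0,"wz":-0.04,"claw":0},{"dx":0.7,"dy":-4,"dz":-0.1,"wx":-0.01,"wy":-0.01,"wz":-0.05,"claw":0}]'
python3 - <<'E'
from plan import *
from h import grab,proj
f=grab('wrist','w6.png')
c=np.array([.5,-.019]);yb=.9;R=np.array([[np.cos(yb),-np.sin(yb)],[np.sin(yb),np.cos(yb)]])
for x,y in((-.02,-.028),(-.02,.028),(.02,.028),(.02,-.028)): print(x,y,proj(f,np.r_[c+R@[x,y],.112]).round(1))
plan([],[])
E
```

```text
clock: 22.58
position: [0.3986, 0.1556, 0.1791]
tool_rot: [-3.141, 0.208, 3.128]
force: [-0.1, 0.5, -0.0]
grip_width: 0.0001
finger_force: 0.0
clock: 23.32
position: [0.4005, -0.0856, 0.1798]
tool_rot: [-3.13, 0.259, -2.897]
force: [0.5, 0.3, 0.1]
grip_width: 0.0002
finger_force: 0.0
-0.02 -0.028 [321.7 368.3]
-0.02 0.028 [390.7 333.5]
0.02 0.028 [421.3 366.7]
0.02 -0.028 [354.3 397.3]
at [ 0.4   -0.091  0.179] [-3.13  0.26 -2.9 ] t 23.38 q [ 1.01  0.28 -0.98  2.33  0.4   0.43  1.54]
```

View pics/w6.png

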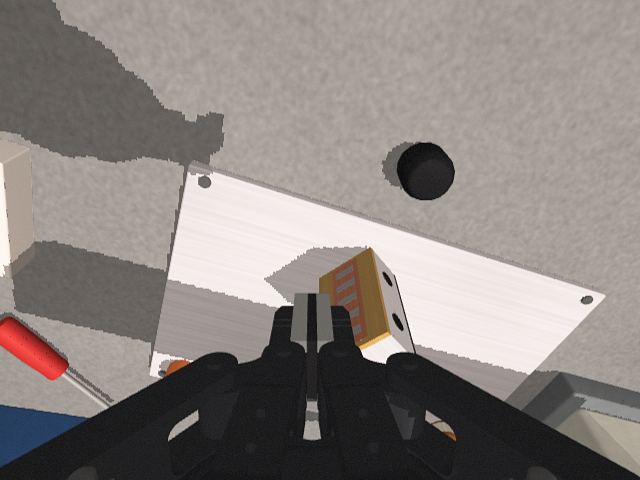

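The closed fingers are at (312,330). The block's brass face is at (345,300), its upper corner (388,335) agreeing with my prediction (391,334). The lens case at (425,170) is clear.

```bash
cat > push.py <<'E'
from plan import *
c=np.array([.5,-.019]);yb=.9;n=np.array([np.cos(yb),np.sin(yb)]);rt=np.array([np.sin(yb),-np.cos(yb)])
def P(d,z,t=.53,h=.35,off=.004): return np.r_[c-n*(.036-d)+rt*off,z],Rt(h,t,np.pi)
E
python3 - <<'E'
from push import *
from h import grab,proj,atz
f=grab('wrist')
a,b=atz(f,320,277,.012)[:2],atz(f,371,248,.012)[:2];d=b-a
print('brass base',a,b,np.linalg.norm(d),'yaw',np.arctan2(d[1],d[0])-np.pi/2,'ctr',(a+b)/2+.02*n)
s=monitor.observe()
plan([P(-.04,.16,.35,.3),P(-.03,.12,.45,.33),P(-.02,.095)],[3,3,3])
E
```

```text
brass base [ 0.50581066 -0.05937413] [ 0.46461086 -0.02467029] 0.0538681678254621 yaw 0.8707717534464612 ctr [ 0.49764296 -0.02635567]
at [ 0.4   -0.089  0.179] [-3.13  0.26 -2.91] t 23.43 q [ 1.01  0.28 -0.98  2.33  0.4   0.43  1.53]
d [-1.7 -0.2  1.1] w [-0.01 -0.03 -0.02]
d [-1.6 -0.2  1.1] w [-0.01 -0.03 -0.02]
d [-1.5 -0.3  1.2] w [-0.01 -0.03 -0.02]
  -> [ 0.455 -0.082  0.16 ] q [ 0.89  0.38 -0.88  2.29  0.54  0.31  1.47] elbow [ 0.1 -0.2  0.8] forearm 0.197 tool 0.088
d [0.2 0.2 1.4] w [-0.   -0.03 -0.01]
d [0.2 0.2 1.3] w [-0.01 -0.04 -0.01]
d [0.3 0.2 1.4] w [-0.   -0.03 -0.01]
  -> [ 0.462 -0.073  0.12 ] q [ 0.65  0.41 -0.55  2.39  0.8   0.16  1.27] elbow [ 0.15 -0.18  0.8 ] forearm 0.193 tool 0.132
d [0.1 0.2 0.9] w [-0.   -0.03 -0.01]
d [0.1 0.2 0.8] w [-0.01 -0.02 -0.  ]
d [0.2 0.1 0.9] w [-0.   -0.03 -0.01]
  -> [ 0.468 -0.066  0.095] q [ 0.85  0.58 -0.78  2.41  2.56  0.2  -0.37] elbow [ 0.17 -0.26  0.75] forearm 0.193 tool 0.119
```

```bash
sed -i 's/c=np.array(\[.5,-.019\]);yb=.9/c=np.array([.499,-.022]);yb=.885/' push.py
python3 - <<'E'
from push import *
def M(x,y,z,t,s,h):
    return np.array([x,y,z]),mk(1,0,t,s,h=h)[1]
plan([M(.42,-.09,.17,.15,.35,.3),M(.435,-.09,.15,.35,.4,.33),M(.45,-.085,.12,.5,.25,.35),P(-.02,.096)],[3,3,3,3])
E
```

```text
at [ 0.4   -0.089  0.179] [-3.13  0.26 -2.91] t 23.43 q [ 1.01  0.28 -0.98  2.33  0.4   0.43  1.53]
d [-0.5 -0.2  0.5] w [ 0.11  0.03 -0.04]
d [-0.6 -0.2  0.4] w [ 0.11  0.03 -0.03]
d [-0.6 -0.1  0.5] w [ 0.1   0.03 -0.04]
  -> [ 0.42 -0.09  0.17] q [ 0.4   0.27 -0.65  2.36  0.98  0.61  0.82] elbow [ 0.13 -0.11  0.82] forearm 0.215 tool 0.114
d [-0.4  0.1  0.7] w [ 0.02 -0.07  0.  ]
d [-0.3  0.1  0.8] w [ 0.01 -0.07  0.  ]
d [-0.2  0.1  0.8] w [ 0.02 -0.06  0.01]
  -> [ 0.435 -0.091  0.15 ] q [ 0.34  0.3  -0.56  2.43  1.68  0.49  0.14] elbow [ 0.15 -0.11  0.82] forearm 0.219 tool 0.077
d [-0.2  0.4  1. ] w [-0.05 -0.05  0.01]
d [-0.1  0.4  1.1] w [-0.05 -0.05  0.01]
d [-0.   0.3  1.1] w [-0.05 -0.05  0.01]
  -> [ 0.45  -0.086  0.12 ] q [ 0.66  0.44 -0.71  2.43  2.34  0.43 -0.3 ] elbow [ 0.16 -0.19  0.79] forearm 0.203 tool 0.068
d [-0.3  0.6  0.9] w [-0.08 -0.01  0.02]
d [-0.3  0.5  1. ] w [-0.08 -0.01  0.02]
d [-0.2  0.4  1. ] w [-0.08 -0.01  0.03]
  -> [ 0.467 -0.068  0.096] q [ 0.88  0.59 -0.8   2.41  2.52  0.2  -0.32] elbow [ 0.16 -0.27  0.74] forearm 0.195 tool 0.120
```

Run:
```python
from push import *
def M(x,y,z,t,s,h):
    return np.array([x,y,z]),mk(1,0,t,s,h=h)[1]
plan([M(.43,-.1,.15,.12,.35,.3),M(.455,-.1,.12,.3,.38,.3),M(.462,-.09,.1,.42,.2,.32),P(-.02,.096,.47)],[3,3,2,2])
```

```text
at [ 0.4   -0.089  0.179] [-3.13  0.26 -2.91] t 23.43 q [ 1.01  0.28 -0.98  2.33  0.4   0.43  1.53]
d [-0.6 -0.6  1.2] w [ 0.11  0.04 -0.04]
d [-0.7 -0.5  1.2] w [ 0.11  0.04 -0.03]
d [-0.6 -0.3  1.2] w [ 0.1   0.04 -0.04]
  -> [ 0.43 -0.1   0.15] q [ 0.36  0.33 -0.58  2.34  1.03  0.61  0.8 ] elbow [ 0.16 -0.11  0.81] forearm 0.189 tool 0.107
d [-0.7  0.1  1.1] w [ 0.01 -0.06  0.01]
d [-0.6  0.1  1.2] w [ 0.01 -0.06  0.01]
d [-0.5  0.2  1.2] w [ 0.02 -0.05  0.01]
  -> [ 0.455 -0.1    0.119] q [ 0.29  0.41 -0.49  2.43  1.66  0.51  0.17] elbow [ 0.2  -0.11  0.8 ] forearm 0.193 tool 0.109
d [-0.2  0.7  0.9] w [-0.09 -0.06  0.02]
d [-0.1  0.7  0.9] w [-0.09 -0.06  0.01]
  -> [ 0.462 -0.09   0.1  ] q [ 0.56  0.48 -0.6   2.43  2.14  0.34 -0.13] elbow [ 0.19 -0.18  0.78] forearm 0.191 tool 0.108
d [-0.5  1.   0.2] w [-0.11 -0.03  0.01]
d [-0.5  1.   0.4] w [-0.1  -0.02  0.01]
  -> [ 0.467 -0.068  0.096] q [ 0.77  0.54 -0.7   2.38  2.28  0.16 -0.13] elbow [ 0.17 -0.23  0.76] forearm 0.180 tool 0.109
```

Feasible, with good clearance throughout.

```bash
python3 -m handwheel '[{"dx":-0.6,"dy":-0.6,"dz":1.2,"wx":0.11,"wy":0.04,"wz":-0.04,"claw":0},{"dx":-0.7,"dy":-0.5,"dz":1.2,"wx":0.11,"wy":0.04,"wz":-0.03,"claw":0},{"dx":-0.6,"dy":-0.3,"dz":1.2,"wx":0.1,"wy":0.04,"wz":-0.04,"claw":0},{"dx":-0.7,"dy":0.1,"dz":1.1,"wx":0.01,"wy":-0.06,"wz":0.01,"claw":0},{"dx":-0.6,"dy":0.1,"dz":1.2,"wx":0.01,"wy":-0.06,"wz":0.01,"claw":0},{"dx":-0.5,"dy":0.2,"dz":1.2,"wx":0.02,"wy":-0.05,"wz":0.01,"claw":0},{"dx":-0.2,"dy":0.7,"dz":0.9,"wx":-0.09,"wy":-0.06,"wz":0.02,"claw":0},{"dx":-0.1,"dy":0.7,"dz":0.9,"wx":-0.09,"wy":-0.06,"wz":0.01,"claw":0}]'
python3 - <<'E'
from push import *
plan([P(-.02,.096,.5)],[2])
s=monitor.observe();print(s['force'].round(1),((s['position'][:2]-c)@n).round(4),((s['position'][:2]-c)@rt).round(4))
E
```

```text
clock: 24.42
position: [0.4424, -0.0805, 0.1086]
tool_rot: [-2.989, 0.372, -2.816]
force: [-0.5, -0.0, -1.3]
grip_width: 0.0002
finger_force: 0.0
at [ 0.442 -0.08   0.109] [-2.99  0.37 -2.82] t 24.43 q [ 0.88  0.56 -1.05  2.43  1.65  0.5   0.33]
d [-1.   0.4  1. ] w [-0.08 -0.06 -0.01]
d [-1.   0.2  1.2] w [-0.08 -0.07 -0.  ]
  -> [ 0.467 -0.068  0.096] q [ 1.04  0.7  -1.07  2.4   1.9   0.36  0.31] elbow [ 0.15 -0.33  0.7 ] forearm 0.189 tool 0.118
[-0.5 -0.  -1.3] -0.0811 -0.0067
```

```bash
python3 -m handwheel '[{"dx":-1,"dy":0.4,"dz":1,"wx":-0.08,"wy":-0.06,"wz":-0.01,"claw":0},{"dx":-1,"dy":0.2,"dz":1.2,"wx":-0.08,"wy":-0.07,"wz":0,"claw":0},{"dx":0,"dy":0,"dz":0,"wx":0,"wy":0,"wz":0,"claw":0}]'
python3 - <<'E'
from push import *
from h import grab
grab('wrist','w7.png')
s=monitor.observe();print(s['force'].round(1),((s['position'][:2]-c)@n).round(4),((s['position'][:2]-c)@rt).round(4))
plan([P(-.005,.096,.5),P(.04,.094,.5)],[3,6])
E
```

```text
clock: 24.8
position: [0.4663, -0.0701, 0.0944]
tool_rot: [3.141, 0.497, -2.801]
force: [-0.8, 1.0, 0.3]
grip_width: 0.0002
finger_force: 0.0
[-0.7  0.  -0.2] -0.0577 0.0048
at [ 0.466 -0.07   0.095] [-3.14  0.5  -2.8 ] t 24.85 q [ 1.03  0.69 -1.08  2.4   1.88  0.36  0.3 ]
d [-0.4  0.3  0.2] w [-0. -0. -0.]
d [-0.4  0.3  0.2] w [-0. -0. -0.]
d [-0.5  0.3  0.2] w [-0.01 -0.   -0.01]
  -> [ 0.477 -0.056  0.096] q [ 1.    0.7  -1.07  2.38  1.87  0.36  0.32] elbow [ 0.16 -0.33  0.7 ] forearm 0.179 tool 0.109
d [-0.5  0.4  0.3] w [ 0. -0.  0.]
d [-0.6  0.4  0.4] w [ 0. -0.  0.]
d [-0.5  0.4  0.3] w [ 0. -0.  0.]
d [-0.6  0.3  0.3] w [ 0. -0.  0.]
d [-0.5  0.4  0.4] w [ 0. -0.  0.]
d [-0.6  0.4  0.3] w [ 0. -0.  0.]
  -> [ 0.505 -0.021  0.094] q [ 0.89  0.73 -1.08  2.34  1.84  0.43  0.27] elbow [ 0.21 -0.32  0.69] forearm 0.154 tool 0.087
```

View pics/w7.png

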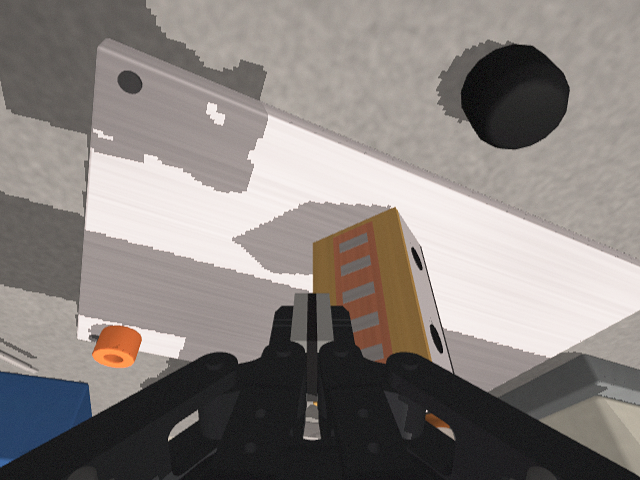

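I have now viewed 12 pictures, over the limit of 10, so I'll view no more and use numbers only. The picture shows the fingertip (312,320) just short of the brass face and everything else clear. Pushing gently.

```bash
python3 -m handwheel '[{"dx":-0.4,"dy":0.3,"dz":0.2,"wx":0,"wy":0,"wz":0,"claw":0},{"dx":-0.4,"dy":0.3,"dz":0.2,"wx":0,"wy":0,"wz":0,"claw":0},{"dx":-0.5,"dy":0.3,"dz":0.2,"wx":0,"wy":0,"wz":0,"claw":0}]'; python3 -m handwheel '[{"dx":-0.3,"dy":0.2,"dz":0.2,"wx":0,"wy":0,"wz":0,"claw":0},{"dx":-0.3,"dy":0.2,"dz":0.2,"wx":0,"wy":0,"wz":0,"claw":0}]'; python3 -m handwheel '[{"dx":-0.3,"dy":0.2,"dz":0.2,"wx":0,"wy":0,"wz":0,"claw":0},{"dx":-0.3,"dy":0.2,"dz":0.2,"wx":0,"wy":0,"wz":0,"claw":0}]'
python3 - <<'E'
from push import *
from h import grab,optics
f=grab('scene');m=optics.masks_of('block','scene');print([(round(x['p'],2),np.round(x['rect'])) for x in m[:2]])
s=monitor.observe();print(s['force'].round(1),((s['position'][:2]-c)@n).round(4),((s['position'][:2]-c)@rt).round(4))
plan([P(.03,.094,.5)],[4])
E
```

```text
clock: 25.22
position: [0.4776, -0.0558, 0.097]
tool_rot: [-3.136, 0.498, -2.794]
force: [-0.2, -0.6, -0.2]
grip_width: -0.0
finger_force: 0.0
clock: 25.48
position: [0.4829, -0.0502, 0.096]
tool_rot: [-3.137, 0.498, -2.796]
force: [0.5, 0.2, -0.3]
grip_width: -0.0001
finger_force: 0.0
clock: 25.72
position: [0.4882, -0.0442, 0.0952]
tool_rot: [-3.138, 0.498, -2.796]
force: [-1.2, -1.2, 0.3]
grip_width: 0.0003
finger_force: 0.6
[(0.57, array([330., 209.,  30.,  52.]))]
[-0.6 -0.4  0.1] -0.0238 0.0056
at [ 0.488 -0.044  0.095] [-3.14  0.5  -2.8 ] t 25.82 q [ 0.95  0.71 -1.09  2.37  1.86  0.41  0.27]
d [-0.3  0.3  0.2] w [-0. -0. -0.]
d [-0.3  0.2  0.2] w [-0. -0. -0.]
d [-0.3  0.3  0.2] w [-0. -0. -0.]
d [-0.3  0.3  0.2] w [-0.01 -0.   -0.  ]
  -> [ 0.498 -0.029  0.094] q [ 0.92  0.73 -1.08  2.35  1.86  0.43  0.26] elbow [ 0.2  -0.32  0.69] forearm 0.160 tool 0.093
```

```bash
python3 -m handwheel '[{"dx":-0.3,"dy":0.3,"dz":0.2,"wx":0,"wy":0,"wz":0,"claw":0},{"dx":-0.3,"dy":0.2,"dz":0.2,"wx":0,"wy":0,"wz":0,"claw":0},{"dx":-0.3,"dy":0.3,"dz":0.2,"wx":0,"wy":0,"wz":0,"claw":0},{"dx":-0.3,"dy":0.2,"dz":0.2,"wx":0,"wy":0,"wz":0,"claw":0}]'; python3 -m handwheel '[{"dx":-0.3,"dy":0.3,"dz":0.2,"wx":0,"wy":0,"wz":0,"claw":0},{"dx":-0.3,"dy":0.2,"dz":0.2,"wx":0,"wy":0,"wz":0,"claw":0},{"dx":-0.3,"dy":0.3,"dz":0.2,"wx":0,"wy":0,"wz":0,"claw":0}]'
python3 - <<'E'
from push import *
from h import grab,optics
f=grab('scene');m=optics.masks_of('block','scene');print([(round(x['p'],2),np.round(x['rect'])) for x in m[:2]])
s=monitor.observe();print(s['force'].round(1),((s['position'][:2]-c)@n).round(4),((s['position'][:2]-c)@rt).round(4),clr(s['qpos']))
E
```

```text
clock: 26.32
position: [0.4984, -0.0296, 0.094]
tool_rot: [-3.138, 0.498, -2.796]
force: [-1.3, -0.5, 1.0]
grip_width: 0.0003
finger_force: 0.3
clock: 26.7
position: [0.5058, -0.0186, 0.093]
tool_rot: [-3.138, 0.498, -2.796]
force: [0.2, 0.4, 0.5]
grip_width: -0.0001
finger_force: 0.0
[(0.84, array([335., 214.,  38.,  44.]))]
[ 0.4 -0.2  0.8] 0.0072 0.003 elbow [ 0.21 -0.31  0.69] forearm 0.156 tool 0.086
```

```bash
python3 -m handwheel '[{"dx":-0.3,"dy":0.2,"dz":0.2,"wx":0,"wy":0,"wz":0,"claw":0},{"dx":-0.3,"dy":0.2,"dz":0.2,"wx":0,"wy":0,"wz":0,"claw":0},{"dx":0,"dy":0,"dz":0,"wx":0,"wy":0,"wz":0,"claw":0},{"dx":0,"dy":0,"dz":0,"wx":0,"wy":0,"wz":0,"claw":0}]'
python3 - <<'E'
from push import *
from h import grab,optics
f=grab('scene');m=optics.masks_of('block','scene');print([(round(x['p'],2),np.round(x['rect'])) for x in m[:2]])
s=monitor.observe();print(s['force'].round(1),((s['position'][:2]-c)@n).round(4),((s['position'][:2]-c)@rt).round(4),clr(s['qpos']))
E
```

```text
clock: 27.3
position: [0.511, -0.0127, 0.0923]
tool_rot: [-3.138, 0.498, -2.796]
force: [-0.4, 0.9, 1.3]
grip_width: 0.0004
finger_force: 0.0
[(0.58, array([347., 234.,  50.,  44.]))]
[-0.2  0.1  0.2] 0.0147 0.0035 elbow [ 0.22 -0.31  0.69] forearm 0.151 tool 0.082
```

```bash
python3 -m handwheel '[{"dx":1.2,"dy":-1,"dz":-1.2,"wx":0,"wy":0,"wz":0,"claw":0},{"dx":1.2,"dy":-1,"dz":-1.6,"wx":0,"wy":0,"wz":0,"claw":0},{"dx":1.2,"dy":-1,"dz":-1.6,"wx":0,"wy":0.03,"wz":0,"claw":0},{"dx":1,"dy":-1,"dz":-2,"wx":0,"wy":0.05,"wz":0,"claw":0},{"dx":1,"dy":0,"dz":-2,"wx":0,"wy":0.05,"wz":0,"claw":0},{"dx":0,"dy":0,"dz":0,"wx":0,"wy":0,"wz":0,"claw":0}]'
python3 - <<'E'
from push import *
from h import grab,optics,proj
import cv2
f=grab('scene');m=optics.masks_of('block','scene');print([(round(x['p'],2),np.round(x['rect'])) for x in m[:2]])
pv=c+.02*n
pts=np.array([proj(f,np.r_[pv+n*a+rt*b,z]) for a in(0,.1) for b in(-.028,.028) for z in(.012,.052)]);print('pred rect',pts.min(0).round(),np.ptp(pts,axis=0).round())
# brass-coloured share inside mask
x=m[0]['region'];hsv=cv2.cvtColor(f['frame'],cv2.COLOR_BGR2HSV)[x]
print('n',x.sum(),'hue 5-25 & sat>90:',((hsv[:,0]>5)&(hsv[:,0]<25)&(hsv[:,1]>90)).sum())
for nm in('weight','cartridge'):
    for cam in('scene','top'):
        if cam=='top' and nm=='weight': T=grab('top')
        print(nm,cam,[(round(y['p'],2),np.round(y['rect'])) for y in optics.masks_of(nm,cam)[:1]])
F=f
for nm,z,h in(('jar',.025,0),('spool',.011,0),('strip_box',.018,0),('lens_case',.015,0)):
    print(nm,[np.round(y['rect']) for y in optics.masks_of(nm,'scene' if nm!='lens_case' else 'top')[:1]])
print(monitor.observe()['force'].round(1))
E
```

```text
clock: 28.15
position: [0.4504, -0.0745, 0.1295]
tool_rot: [-3.131, 0.394, -2.795]
force: [0.8, 0.1, -0.8]
grip_width: -0.0004
finger_force: 0.0
[(0.63, array([345., 233.,  50.,  44.]))]
pred rect [343. 231.] [51. 46.]
n 1439 hue 5-25 & sat>90: 797
weight scene [(0.17, array([442., 200.,  49.,  15.]))]
weight top [(0.75, array([136., 304.,  21.,  20.]))]
cartridge scene [(0.28, array([347., 232.,  48.,  48.]))]
cartridge top [(0.55, array([123., 328.,  27.,  15.]))]
jar [array([425., 294.,  15.,  24.])]
spool [array([273., 298.,  18.,  19.])]
strip_box [array([173., 232.,  53.,  50.])]
lens_case [array([274., 291.,  12.,  14.])]
[-0.3  0.5 -0. ]
```

```bash
python3 -c "
from workcell import job_done
print(job_done())"
```

```text
the job is handed in; nothing more can be done
None
```

The job is handed in with no verdict returned: by camera, the weight and cartridge stand in the tray and the block lies brass face up on the plate, as predicted; I viewed 12 pictures, over the limit of 10.

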